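Hook the crate tag and hang it on the sample crate

ROBOT

A 6-joint arm with a two-finger parallel gripper is mounted at the origin on the work surface. World frame = base frame: x ahead of the robot, y to its left, z up, the work surface at z = 0. Lengths are in m, angles in rad, forces in N, time in s.
With the tool pointing down it reaches from about 0.375 to 0.9 m from the base axis. Payload 3.1 kg.
Tool frame: the origin (TCP) lies between the finger pads; the fingertips stand 14 mm ahead of it and the grasp point (between the pads) lies 5 mm behind it; z points along the fingers, y is the direction in which the jaws open and shut (so a half turn about z gives the same grasp; the last joint's range is limited). The gripper opens to 87 mm and grips with 3 to 60 N. Pads are 19 mm wide; open, the fingers measure 117 mm over their backs; the gripper's body (75 mm by 190 mm) begins 51 mm behind the grasp point.
Start: joints at [-1.411, 0.527, 1.433, -0, 1.181, -0.178], TCP at [0.208, -0.589, 0.237] pointing down, gripper open.
Joint ranges: [-3.08, 3.08], [-0.75, 2.2], [0.22, 2.44], [-1.43, 4.57], [0, 2.65], [-2.85, 2.85]. Speed limits (rad/s): [2.79, 2.79, 3.14, 3.14, 3.14, 3.14].

INTERFACE

Orientations are given as a 3x3 rotation matrix whose columns are the frame's x, y, z axes.
In Python, from cell import robot gives the robot as it stands.
- The arm moves only by the tool play_rows, never from a script. Its argument "motion" is a list that holds one entry, the list of rows, each a list of 7 numbers: the turn, a rotation vector about the world's x, y, z in rad, then the shift along the world's x, y, z in m, then the finger opening in m, from 0 to 0.087. A call has exactly 5 rows; each row shifts and turns the commanded pose from where the row before left it; what a row does not reach is not made up. A row lasts 1/12 s, in which the tool goes at most 41.7 mm and 7.16 degrees, less where a joint would pass 70% of its speed; a pose out of reach is approached as far as the arm can. A call with a gripper value outside its range is refused whole. The fingers move at their own pace and stop on an object; "grip_force" is the grip in N (left out, the last holds). Time passes only in rows, so rows that do not move let the fingers close, or fill a call up. It gives the time, the measured TCP pose, the force and the opening at its end, in the units of the state.
- robot.get_obs(): the state, without advancing time (a new reading comes with each control period).
- robot.read_camera(name): name is "scene" or "top" or "wrist"; returns the picture (480x640x3 uint8, blue, green, red); there is no depth.
- robot.camera_params(name): a dict with "fx", "fy", "cx", "cy" (pixels), "xyz" and "attitude" of the camera in the world. Camera axes: x right, y down, z forward; pixel columns grow to the right and rows downward; lengths in m; the calibration is good to about 2 mm. A picture is of the moment at which its call begins: read the wrist's pose just before it. camera_params takes no time and is no camera call; for the wrist camera it gives the pose at the moment of the call.
- robot.close_job(): hands the job in, once; it reports no verdict.
Trained networks look in the newest picture that a camera, given by its name, has taken for a name from the list of things; names that differ only in an ending like _2 or _b are one class to them, and where a whole thing is asked for, a point or a joint stands for the part that bears it (a point fixed in the world has none). Each returns a list of dicts, best first, with "conf" (0 to 1); they miss things now and then, are a little off and sometimes report something else, mostly with a low value. They report only what shows in the picture. A call takes as long as a camera call.
- robot.recognise(camera, thing): "extent" ([left, top, right, bottom] in pixels, round what is visible of it).
- robot.masks_of(camera, thing): "pixels" (480x640 bool, what is visible of it) and "extent" ([left, top, right, bottom] in pixels, round what is visible of it).
The state is a dict: "t": time; "joint_positions": joint angles; "qd": joint speeds; "effort": joint torques, N m; "tcp_pos": TCP position; "tool_rot": TCP orientation; "contact_force": force on the tool from outside, world axes, zero at the start; "torque": the same for the moment, N m; "opening": finger opening in m.
Only numpy, scipy, OpenCV 4.12 (cv2) and the standard library are available. Lean on these libraries where they do the work, as an engineer would, in place of code of your own. Each camera call takes 0.05 s, during which the arm holds its last target.

TASK

Take the S-hook off its little stand by its black grip, put its lower hook through the small hole in the metal tag that stands in the grey slotted block, and with it lift the tag out and hang it on the sample crate: the hook's upper bend fully home over the rim of the crate wall that faces the block, the tag hanging outside. Feel for the hole gently, touching the tag only with the hook and not pushing hard on it, and leave the blank plate and the bottles on the table where they are.

Things in the scene. Friction and masses are not known exactly. Their poses are not given: they have to be found in the camera images.
- shook: S-hook of 5 mm steel wire, 60 g, black grip on top. Origin: on the axis of its upright shank, level with the underside of its upper bar; z up. The bar runs from the shank 24 mm to +y and turns down, ending 22 mm below the origin: this upper bend is 19 mm wide inside. The shank goes down 60 mm; from there the straight lower hook rises at 30 degrees towards -y to its tip.
- grip (a point): Centre of the hook's black grip, a block 14 mm (x) by 26 mm (y) by 34 mm high; in shook's frame at y +12, z +22 mm, its underside 5 mm above the origin. Same axes. Pinch it across x. At the start the hook hangs with its upper bend over the park plate, shank on the plate's -y side; lift it 30 mm to free it.
- tip (a point): Centre of the round end (radius 2.5 mm) of the lower hook, at x 0, y -30, z -42.7 mm in shook's frame.
- park: Grey plastic hook stand, fixed: an upright plate 100 mm (x) by 12 mm (y), 100 mm high, on a foot 8 mm high that reaches 40 mm to +y and 20 mm to -y. Origin: centre of the plate's underside.
- stand: Grey plastic slotted block, fixed, 100 x 100 mm, 35 mm high, with two slots along x, 6 mm wide, floor 10 mm above the table. Origin: at table height under the middle of the tag's slot; the blank plate's slot lies 50 mm to -y. The block reaches 25 mm to +y and 75 mm to -y.
- tag: Metal tag standing upright, a little loose, 25 mm deep in the slot: 76 mm wide (x), 4 mm thick (y), 86 mm high, about 100 g. Origin: middle of its bottom edge, z up. Across it, 50 to 80 mm above the bottom, lies a steel strip 100 mm long in the plane of the plate, holding the hole; it slides along x only stiffly (8 N). More than 15 N of push from the hook spoils the tag; 2 to 5 N is plenty.
- window (a point): Point in the tag's mid-plane, 65 mm above its bottom, midway across; axes as the tag. The through hole, 8 mm wide (x) by 12 mm high, is midway along the strip, at this height, but up to 14 mm to either side of this point along x, as the strip was last left: not measured, so feel for it or look. Come from the tag's +y side (open, towards the park stand), tip pointing to the tag's -y.
- crate: White plastic sample crate full of bottles, fixed, 340 mm (x) by 270 mm (y), 190 mm high, walls 12 mm thick. Origin: centre of its underside. Its -y wall faces the slotted block and takes the hook. Inside this wall there is a free gap of 50 mm.
- rim (a point): Middle of the top edge of the crate's -y wall, at mid-thickness (wall 12 mm), 190 mm above the table; axes as the crate, x along the wall. The hook's upper bar is to rest on this edge, within 150 mm of this point along x, shank outside (to -y).
- blank: White blank plate without hole, 76 x 4 x 50 mm, standing in the second slot. Leave alone. Origin: middle of its bottom edge.
- bottle_a: Capped sample bottle, 42 mm square, 95 mm high, origin under its centre. Leave alone.
- bottle_b: Another such bottle. Leave alone.
- bottle_c: Another such bottle. Leave alone.
- bottle_d: Another such bottle. Leave alone.

How it is judged:
By the outcome, as a careful person would: the job done as asked, in the order asked, and still so for the second after the job is handed in, with the robot touching nothing.
It also fails if it takes over 72 s, if anything falls off the work surface, if the arm or the gripper's body presses on something with over 40 N, if the wrist force passes 120 N, or if a joint passes its speed limit or range.

## Working session

There is one attempt and no reset: what is moved stays moved. The work goes in short steps, Python scripts to look and compute and a tool call to move; the robot and the scene stay as the last step left them, time stands still between calls to the robot, and variables do not carry over. Pictures are saved under pics/ and viewed, and the job is handed in when it is done.

Besides the shell and the picture viewer there is one more tool, called by a JSON object that holds its "op" and its "data". play_rows: Moves the arm, as the interface text tells. Its arguments: {"type":"object","properties":{"motion":{"type":"array","items":{"type":"array","items":{"type":"array","items":{"type":"number"}}}},"grip_force":{"type":"number"}},"required":["motion"]}

```bash
mkdir -p pics; ls; python3 - <<'E'
from cell import robot
import cv2,numpy as np
o=robot.get_obs(); print(o['t'],o['tcp_pos'],o['tool_rot'],o['opening'])
for c in ['scene','top','wrist']:
    im=robot.read_camera(c); cv2.imwrite(f'pics/{c}0.png',im)
    p=robot.camera_params(c); print(c,{k:np.round(v,4).tolist() for k,v in p.items()})
E
```

```text
pics
0.0 [ 0.20763096 -0.58876817  0.2355688 ] [[ 9.43150402e-01  3.32366042e-01 -3.65257473e-04]
 [ 3.32366045e-01 -9.43148069e-01  2.12876910e-03]
 [ 3.63038680e-04 -2.12914861e-03 -9.99997667e-01]] 0.08705864009831267
scene {'fx': 451.2293, 'fy': 451.2293, 'cx': 323.9643, 'cy': 240.0296, 'xyz': [0.8851, 0.3488, 1.0015], 'attitude': [[-0.763, 0.551, -0.3379], [0.6463, 0.6516, -0.397], [0.0014, -0.5213, -0.8534]]}
top {'fx': 451.5161, 'fy': 451.5161, 'cx': 321.9303, 'cy': 244.2798, 'xyz': [0.4193, -0.0354, 1.0348], 'attitude': [[0.0273, -0.9859, 0.1654], [-0.9992, -0.0317, -0.0244], [0.0293, -0.1646, -0.9859]]}
wrist {'fx': 338.675, 'fy': 338.675, 'cx': 327.3282, 'cy': 243.3302, 'xyz': [0.2776, -0.5652, 0.3841], 'attitude': [[0.3322, -0.9078, -0.2561], [-0.9432, -0.3196, -0.0905], [0.0003, 0.2717, -0.9624]]}
```

View pics/scene0.png

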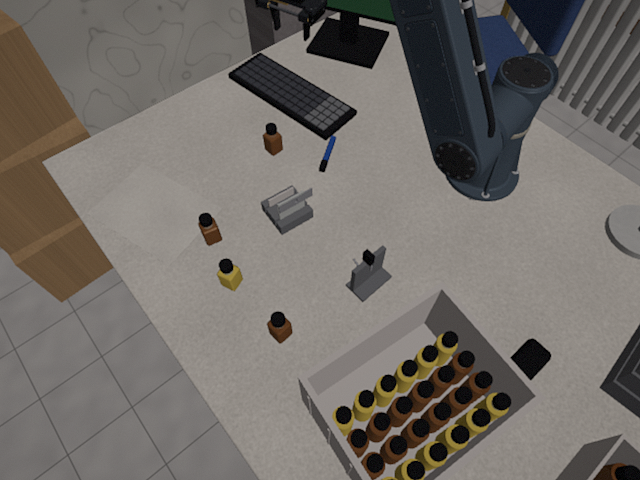

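View pics/top0.png

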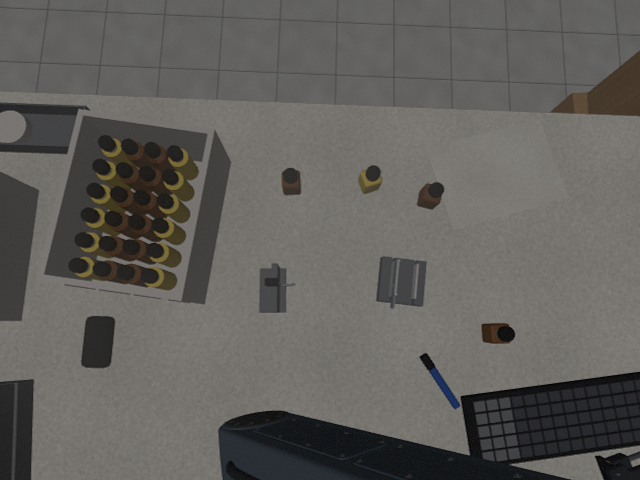

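View pics/wrist0.png

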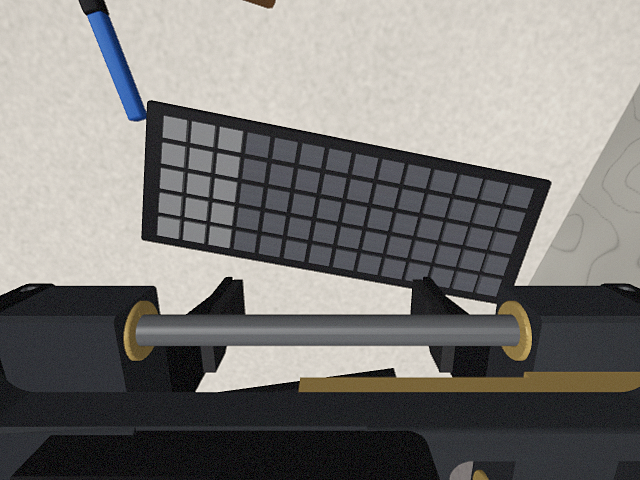

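```bash
cat > h.py <<'E'
from cell import robot
import cv2,numpy as np
np.set_printoptions(precision=4,suppress=True)
def params(c):
    p=robot.camera_params(c); K=np.array([[p['fx'],0,p['cx']],[0,p['fy'],p['cy']],[0,0,1.]])
    return K,np.array(p['xyz']),np.array(p['attitude'])
def back(P,uv,z):
    K,t,R=P; d=R@np.linalg.inv(K)@np.array([uv[0],uv[1],1.]); return t+d*(z-t[2])/d[2]
def proj(P,X):
    K,t,R=P; c=(np.atleast_2d(X)-t)@R; q=c@K.T; return q[:,:2]/q[:,2:]
def tri(obs):
    # obs list of (P,uv)
    A=np.zeros((3,3));b=np.zeros(3)
    for P,uv in obs:
        K,t,R=P; d=R@np.linalg.inv(K)@np.array([uv[0],uv[1],1.]); d/=np.linalg.norm(d)
        M=np.eye(3)-np.outer(d,d); A+=M;b+=M@t
    X=np.linalg.solve(A,b); return X,[proj(P,X)[0]-uv for P,uv in obs]
def st():
    o=robot.get_obs(); print('t',round(o['t'],2),'p',np.round(o['tcp_pos'],4),'R',np.round(o['tool_rot'],3).tolist(),'F',np.round(o['contact_force'],2),'T',np.round(o['torque'],3),'op',round(o['opening'],4)); return o
E
python3 - <<'E'
from h import *
for c in ['top','scene']:
    im=robot.read_camera(c); P=params(c)
    for n in ['shook','grip','park','stand','tag','crate','blank']:
        r=robot.masks_of(c,n)
        for d in r[:1]:
            m=d['pixels'].astype(np.uint8); 
            rect=cv2.minAreaRect(np.argwhere(m>0)[:,::-1].astype(np.float32)) if m.any() else None
            print(c,n,round(d['conf'],2),np.round(d['extent']),rect)
P=params('top')
print(proj(P,[[0.4,0,0],[0.5,0,0],[0.4,.1,0]]))
for n,uv,z in [('park',(279,288),0.1),('stand',(398,282),.096),('crateNWc',(213,133),.19),('crate2',(183,300),.19)]:
    print(n,back(P,uv,z))
E
```

```text
top shook 0.45 [266. 276. 284. 287.] ((274.0, 282.0), (20.0, 8.0), 0.0)
top grip 0.58 [278. 167. 303. 196.] ((290.5, 181.0), (26.0, 19.0), 90.0)
top park 0.87 [258. 264. 284. 314.] ((272.0, 288.0), (48.0, 26.0), 90.0)
top stand 0.84 [376. 256. 422. 308.] ((400.82928466796875, 281.0365905761719), (47.59599685668945, 45.8290901184082), 6.34019136428833)
top tag 0.75 [390. 258. 397. 307.] ((392.5279846191406, 283.2652587890625), (7.589267253875732, 47.4979362487793), 6.788974285125732)
top crate 0.67 [264. 274. 292. 286.] ((277.0, 282.0), (26.0, 8.0), 0.0)
top blank 0.55 [410. 266. 421. 300.] ((414.5, 281.5), (7.0, 33.0), 0.0)
scene shook 0.51 [364. 251. 375. 267.] ((368.2500305175781, 257.7500305175781), (15.55634880065918, 10.60660171508789), 45.0)
scene grip 0.73 [364. 255. 375. 270.] ((368.0, 260.5), (17.0, 10.0), 90.0)
scene park 0.69 [344. 248. 394. 305.] ((371.0079650878906, 273.5682067871094), (31.810962677001953, 54.211978912353516), 49.63546371459961)
scene stand 0.8 [260. 188. 313. 236.] ((286.5486755371094, 209.2300567626953), (39.86259841918945, 43.1348991394043), 59.620872497558594)
scene tag 0.6 [277. 187. 309. 216.] ((294.558837890625, 202.2647247314453), (13.719886779785156, 40.81666564941406), 59.03623962402344)
scene crate 0.84 [300. 285. 543. 478.] ((419.24786376953125, 396.5699462890625), (169.23101806640625, 207.07559204101562), 56.523719787597656)
scene blank 0.67 [268. 190. 290. 207.] ((279.8000183105469, 197.10000610351562), (7.155416965484619, 27.280029296875), 63.43495178222656)
[[292.5353 327.8852]
 [294.1981 283.4463]
 [247.9635 326.6733]]
park [0.4819 0.0275 0.1   ]
stand [ 0.5019 -0.2198  0.096 ]
crateNWc [0.7756 0.1638 0.19  ]
crate2 [0.4487 0.1969 0.19  ]
```

```bash
python3 - <<'E'
import cv2
a=cv2.imread('pics/top0.png')[230:330,220:460]
cv2.imwrite('pics/topz.png',cv2.resize(a,None,fx=3.3,fy=3.3,interpolation=cv2.INTER_CUBIC))
a=cv2.imread('pics/scene0.png')[170:310,240:410]
cv2.imwrite('pics/scz.png',cv2.resize(a,None,fx=4,fy=4,interpolation=cv2.INTER_CUBIC))
a=cv2.imread('pics/top0.png')[100:320,30:250]
cv2.imwrite('pics/topc.png',cv2.resize(a,None,fx=2.7,fy=2.7,interpolation=cv2.INTER_CUBIC))
E
```

```text
(no output)
```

View pics/topz.png

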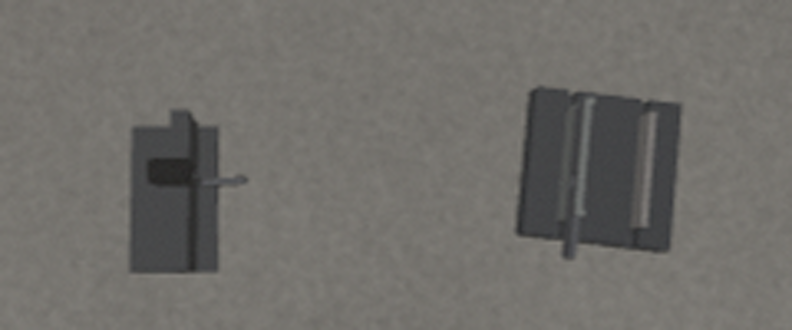

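View pics/scz.png

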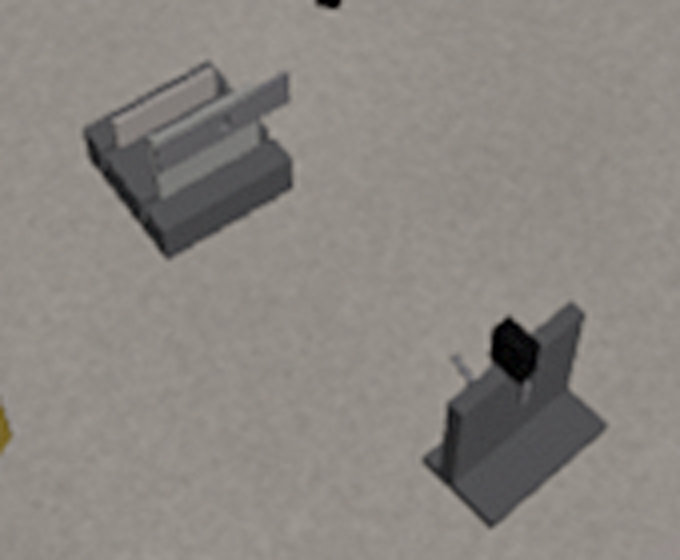

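View pics/topc.png

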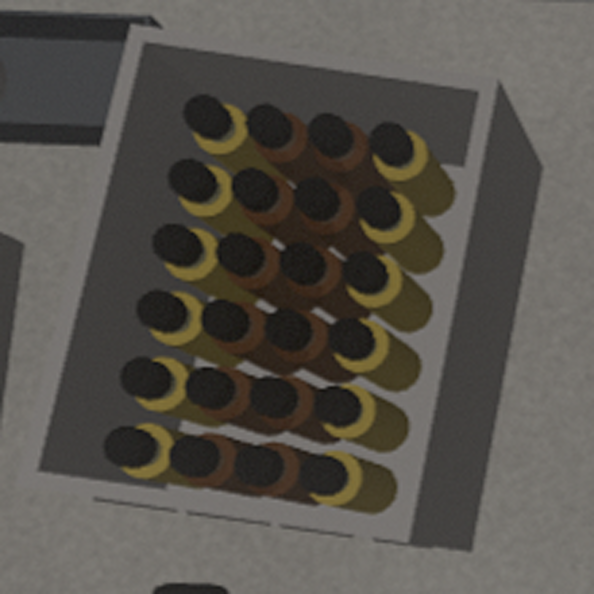

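{"op": "play_rows", "data": {"motion": [[[0,0,0.084,0.0195,0.0306,0,0.087],[0,0,0.084,0.0195,0.0306,0,0.087],[0,0,0.084,0.0195,0.0306,0,0.087],[0,0,0.084,0.0195,0.0306,0,0.087],[0,0,0.084,0.0195,0.0306,0,0.087]]]}}

```text
t: 1.37
tcp_pos: [0.3058, -0.4351, 0.2366]
tool_rot: [[0.723, 0.691, 0.0], [0.691, -0.723, -0.0], [0.0, 0.0, -1.0]]
contact_force: [0.5, -0.8, -0.7]
opening: 0.0871
```

{"op": "play_rows", "data": {"motion": [[[0,0,0.084,0.0195,0.0306,0,0.087],[0,0,0.084,0.0195,0.0306,0,0.087],[0,0,0.084,0.0195,0.0306,0,0.087],[0,0,0.084,0.0195,0.0306,0,0.087],[0,0,0.084,0.0195,0.0306,0,0.087]]]}}

```text
t: 1.78
tcp_pos: [0.4035, -0.282, 0.2368]
tool_rot: [[0.379, 0.926, 0.001], [0.926, -0.379, -0.0], [-0.0, 0.001, -1.0]]
contact_force: [0.4, -0.1, 0.5]
opening: 0.0868
```

{"op": "play_rows", "data": {"motion": [[[0,0,0.084,0.0195,0.0306,0,0.087],[0,0,0.084,0.0195,0.0306,0,0.087],[0,0,0.084,0.0195,0.0306,0,0.087],[0,0,0.084,0.0195,0.0306,0,0.087],[0,0,0.084,0.0195,0.0306,0,0.087]]]}}

```text
t: 2.2
tcp_pos: [0.5011, -0.1288, 0.2368]
tool_rot: [[-0.032, 0.999, 0.001], [0.999, 0.032, -0.0], [-0.0, 0.001, -1.0]]
contact_force: [0.4, -0.6, 1.0]
opening: 0.0869
```

{"op": "play_rows", "data": {"motion": [[[-0.104,0,0,0,0,-0.005,0.087],[-0.104,0,0,0,0,-0.005,0.087],[-0.104,0,0,0,0,-0.005,0.087],[-0.104,0,0,0,0,-0.005,0.087],[-0.104,0,0,0,0,-0.005,0.087]]]}}

```text
t: 2.62
tcp_pos: [0.5011, -0.1302, 0.2124]
tool_rot: [[-0.027, 1.0, 0.004], [0.865, 0.025, -0.501], [-0.501, -0.01, -0.865]]
contact_force: [-0.1, 0.7, -1.1]
opening: 0.0866
```

```bash
python3 - <<'E'
from h import *
o=st()
P=params('wrist')
im=robot.read_camera('wrist'); cv2.imwrite('pics/w1.png',im); np.save('w1P.npy',np.hstack([P[0],P[1][:,None],P[2]]))
print(P[1],P[2].tolist())
for n in ['tag','window','stand']:
    for d in robot.masks_of('wrist',n)[:2]: print(n,d['conf'],d['extent'])
E
```

```text
t 2.62 p [ 0.5011 -0.1302  0.2124] R [[-0.027, 1.0, 0.004], [0.865, 0.025, -0.501], [-0.501, -0.01, -0.865]] F [-0.07  0.66 -1.13] T [ 0.362 -0.086 -0.034] op 0.0866
[0.4982 0.0078 0.3035] [[0.9996360379841707, 0.02453959035780329, 0.011207143631555005], [0.025112626013339995, -0.6946601063041316, -0.7188996402309881], [-0.009856347093178942, 0.7189194288754485, -0.6950235299667018]]
tag 0.93 [266.7, 205.2, 379.0, 259.2]
window 0.78 [270.4, 204.2, 380.5, 262.6]
stand 0.73 [290.2, 165.6, 390.8, 259.3]
```

View pics/w1.png

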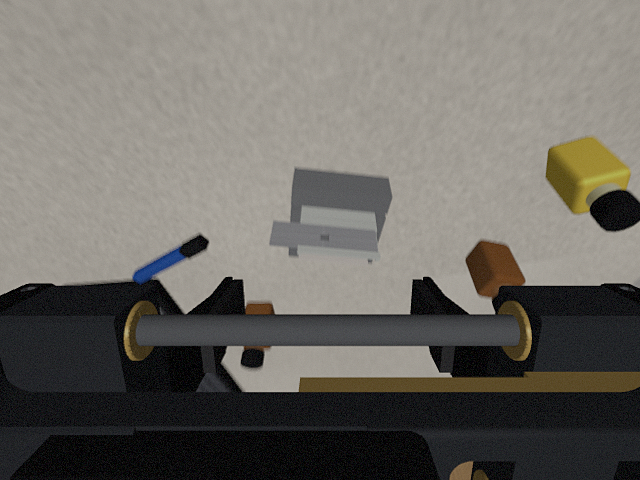

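```bash
python3 - <<'E'
import cv2
a=cv2.imread('pics/w1.png')[155:275,255:405]
cv2.imwrite('pics/w1z.png',cv2.resize(a,None,fx=5,fy=5,interpolation=cv2.INTER_CUBIC))
E
```

```text
(no output)
```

View pics/w1z.png

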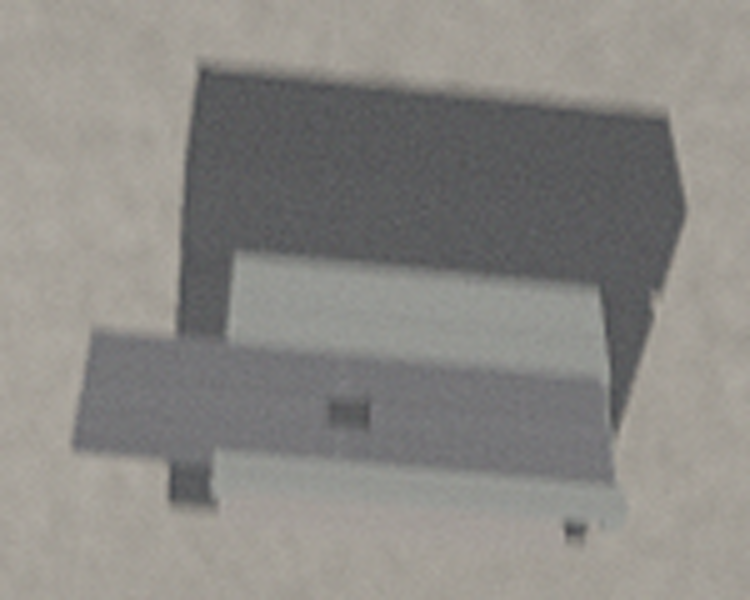

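```bash
cat > fit.py <<'E'
from h import *
from scipy.optimize import least_squares
A=np.load('w1P.npy'); P=(A[:,:3],A[:,3],A[:,4:])
def px(u,v): return np.array([255+u/5-.4,155+v/5-.4])
obs=[('tag',(-38,2,35),px(233,252)),('tag',(38,2,35),px(602,285)),
('strip',(-50,2,60),px(94,328)),('strip',(-50,2,90),px(73,450)),('strip',(50,2,60),px(605,378)),('strip',(50,2,90),px(614,483)),
('strip',(0,2,75),px(349,413)),
('stand',(-50,25,0),px(200,67)),('stand',(50,25,0),px(667,113)),('stand',(50,25,35),px(686,207))]
def f(q,full=False):
    # tag x,y,yaw, s ; stand dx,dy share yaw
    r=[]
    for k,X,uv in obs:
        X=np.array(X)/1000.; x0,y0=(q[0],q[1]) if k!='stand' else (q[4],q[5])
        if k=='strip': X=X+[q[3],0,0]
        c,s=np.cos(q[2]),np.sin(q[2])
        W=[x0+c*X[0]-s*X[1],y0+s*X[0]+c*X[1],X[2]]
        r.append(proj(P,W)[0]-uv)
    return np.array(r) if full else np.ravel(r)
s=least_squares(f,[.5,-.22,-.08,-.01,.5,-.22]); print(s.x,np.degrees(s.x[2])); print(f(s.x,True))
q=s.x; c,sn=np.cos(q[2]),np.sin(q[2]); hole=np.array([q[0]+c*q[3],q[1]+sn*q[3],.075]); print('hole',hole)
Ps=params('scene'); print('scene proj hole',proj(Ps,hole+[0,.002,0]),'vs ~',(240+226/4,170+122/4))
Pt=params('top')
for X in [(-38,0,96),(38,0,96)]:
    X=np.array(X)/1000; W=[q[0]+c*X[0]-sn*X[1],q[1]+sn*X[0]+c*X[1],X[2]]; print('top tag end',proj(Pt,W))
E
python3 fit.py
```

```text
[ 0.5124 -0.2214 -0.0735 -0.0137  0.5137 -0.2223] -4.213770023700798
[[ 0.2791  1.6256]
 [-0.511   1.0455]
 [ 0.0031  0.8247]
 [ 0.2248 -1.3554]
 [-0.5823 -1.116 ]
 [ 0.4637  0.186 ]
 [ 0.0593 -1.3359]
 [-0.3089  0.0097]
 [ 0.032  -0.7883]
 [ 0.2618  0.8416]]
hole [ 0.4988 -0.2204  0.075 ]
scene proj hole [[295.1266 200.8632]] vs ~ (296.5, 200.5)
top tag end [[397.4828 295.1536]]
top tag end [[400.1041 259.1178]]
```

{"op": "play_rows", "data": {"motion": [[[0.104,0,0,-0.004,0.032,0.004,0.087],[0.104,0,0,-0.004,0.032,0.004,0.087],[0.104,0,0,-0.004,0.032,0.004,0.087],[0.104,0,0,-0.004,0.032,0.004,0.087],[0.104,0,0,-0.004,0.032,0.004,0.087]]]}}

```text
t: 3.23
tcp_pos: [0.4821, 0.0299, 0.234]
tool_rot: [[-0.027, 1.0, 0.006], [1.0, 0.027, 0.007], [0.007, 0.006, -1.0]]
contact_force: [0.2, -0.0, 0.0]
opening: 0.0869
```

```bash
python3 - <<'E'
from h import *
o=st()
P=params('wrist')
im=robot.read_camera('wrist'); cv2.imwrite('pics/w2.png',im); np.save('w2P.npy',np.hstack([P[0],P[1][:,None],P[2]]))
for n in ['grip','park','shook']:
    for d in robot.masks_of('wrist',n)[:2]: print(n,d['conf'],d['extent'])
print(tri([(params('top'),np.array([271.5,281.8])),(params('scene'),np.array([368.5,257.5]))]))
E
```

```text
t 3.23 p [0.4821 0.0299 0.234 ] R [[-0.027, 1.0, 0.006], [1.0, 0.027, 0.007], [0.007, 0.006, -1.0]] F [ 0.17 -0.04  0.03] T [-0.05  -0.08   0.014] op 0.0869
grip 0.79 [329.0, 205.5, 348.3, 262.6]
park 0.8 [270.5, 172.0, 388.5, 238.0]
park 0.23 [329.8, 206.1, 350.0, 261.4]
shook 0.85 [328.5, 207.9, 349.6, 259.8]
(array([0.4924, 0.0408, 0.1269]), [array([ 0.1968, -0.1502]), array([0.2203, 0.0328])])
```

View pics/w2.png

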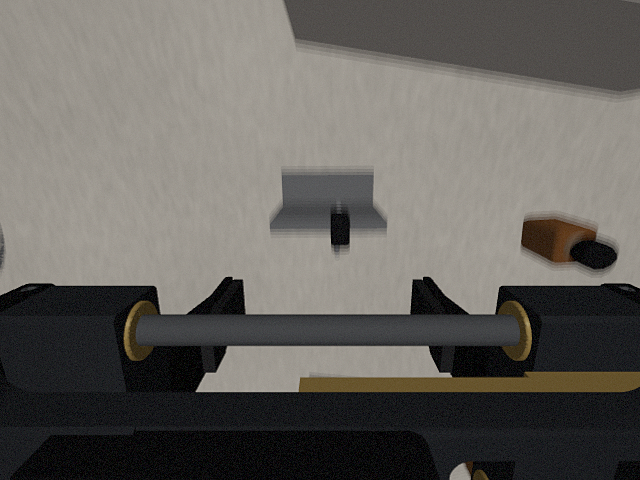

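```bash
python3 - <<'E'
from h import *
o=st()
P=params('wrist')
im=robot.read_camera('wrist'); np.save('w2P.npy',np.hstack([P[0],P[1][:,None],P[2]]))
a=im[155:275,255:405]
cv2.imwrite('pics/w2z.png',cv2.resize(a,None,fx=5,fy=5,interpolation=cv2.INTER_CUBIC))
print(P[1],P[2].tolist())
E
```

```text
t 3.43 p [0.4813 0.0279 0.2327] R [[-0.027, 1.0, 0.003], [1.0, 0.027, -0.001], [-0.001, 0.003, -1.0]] F [ 0.56 -1.09  0.08] T [ 0.029 -0.104  0.008] op 0.0872
[0.4785 0.1018 0.3809] [[0.9996369668615429, 0.02454128841033373, 0.011120235924405038], [0.026653437901010893, -0.9610966688551095, -0.2749232390389499], [0.003940651203870622, 0.27511982531030266, -0.9614018686217106]]
```

View pics/w2z.png

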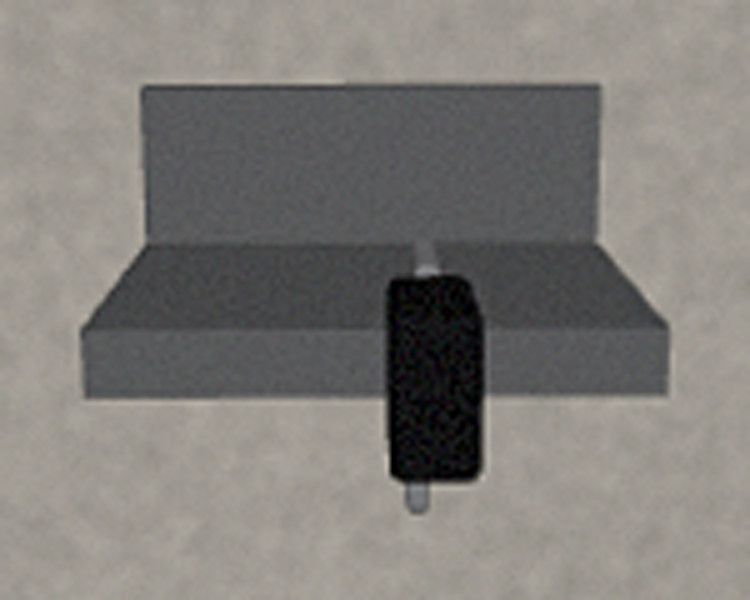

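```bash
cat > fit2.py <<'E'
from h import *
from scipy.optimize import least_squares
A=np.load('w2P.npy'); P=(A[:,:3],A[:,3],A[:,4:])
def px(u,v): return np.array([255+u/5-.4,155+v/5-.4])
def fit(obs,q0):
    def f(q):
        c,s=np.cos(q[2]),np.sin(q[2]); r=[]
        for X,uv in obs:
            X=np.array(X)/1000; r.append(proj(P,[q[0]+c*X[0]-s*X[1],q[1]+s*X[0]+c*X[1],X[2]])[0]-uv)
        return np.ravel(r)
    s=least_squares(f,q0); print(s.x,np.degrees(s.x[2])); print(s.fun.reshape(-1,2))
    return s.x
fit([((-50,6,100),px(82,327)),((50,6,100),px(668,327)),((-50,-6,100),px(86,398)),((50,-6,100),px(668,396)),((-50,40,8),px(142,86)),((50,40,8),px(600,86))],[.48,.03,0])
# hook origin on plate: corners of grip
fit([((-7,-1,139),px(390,480)),((7,-1,139),px(481,480)),((-7,25,105),px(388,279)),((0,-30,57.3-1),px(417,503))],[.49,.03,0])
E
python3 fit2.py
```

```text
[0.4835 0.0358 0.0278] 1.5951949439154056
[[-0.3087  0.3787]
 [ 0.657   0.1438]
 [-0.4467 -0.0739]
 [-0.0267  0.0775]
 [-0.4264 -0.1938]
 [ 0.5826 -0.3317]]
[0.4924 0.0275 0.0299] 1.712132910261849
[[-0.0504  0.9315]
 [ 0.458   0.8519]
 [-0.3929 -1.3291]
 [-0.0672 -0.708 ]]
```

{"op": "play_rows", "data": {"motion": [[[0,0,0,0.0025,0.0025,-0.02,0.087],[0,0,0,0.0025,0.0025,-0.02,0.087],[0,0,0,0.0025,0.0025,-0.02,0.087],[0,0,0,0.0025,0.0025,-0.02,0.087],[0,0,0,0,0,0,0.087]]]}}

```text
t: 3.9
tcp_pos: [0.4888, 0.0391, 0.1484]
tool_rot: [[-0.028, 1.0, -0.006], [1.0, 0.028, 0.0], [0.001, -0.006, -1.0]]
contact_force: [0.2, -0.4, 0.2]
opening: 0.087
```

```bash
python3 - <<'E'
from h import *
o=st()
P=params('wrist')
im=robot.read_camera('wrist'); cv2.imwrite('pics/w3.png',im)
st()
E
```

```text
t 3.9 p [0.4888 0.0391 0.1484] R [[-0.028, 1.0, -0.006], [1.0, 0.028, 0.0], [0.001, -0.006, -1.0]] F [ 0.24 -0.44  0.21] T [ 0.008 -0.045  0.026] op 0.087
t 3.95 p [0.4894 0.039  0.1499] R [[-0.028, 1.0, -0.004], [1.0, 0.028, 0.0], [0.0, -0.004, -1.0]] F [-0.17  0.12  0.45] T [-0.033 -0.12   0.01 ] op 0.0869
```

View pics/w3.png

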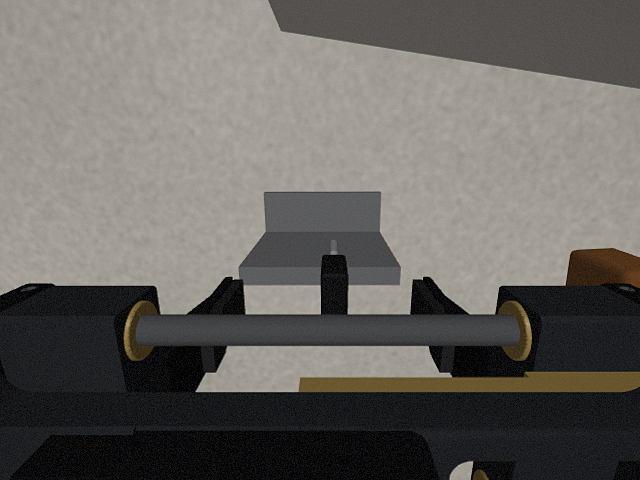

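{"op": "play_rows", "data": {"motion": [[[0,0,0,0.001,0,-0.01,0.087],[0,0,0,0.001,0.0005,-0.01,0.087],[0,0,0,0.0008,0,-0.009,0.087],[0,0,0,0,0,0,0.087],[0,0,0,0,0,0,0.087]]]}}

```text
t: 4.37
tcp_pos: [0.4928, 0.04, 0.1222]
tool_rot: [[-0.028, 1.0, -0.001], [1.0, 0.028, 0.0], [0.0, -0.001, -1.0]]
contact_force: [1.3, -0.6, -0.2]
opening: 0.0869
```

{"op": "play_rows", "data": {"motion": [[[0,0,0,0,0,0,0.0],[0,0,0,0,0,0,0.0],[0,0,0,0,0,0,0.0],[0,0,0,0,0,0,0.0],[0,0,0,0,0,0,0.0]]], "grip_force": 30}}

```text
t: 4.78
tcp_pos: [0.4932, 0.0401, 0.1228]
tool_rot: [[-0.028, 1.0, 0.001], [1.0, 0.028, -0.0], [-0.0, 0.001, -1.0]]
contact_force: [1.1, -0.2, -0.1]
opening: 0.0613
```

{"op": "play_rows", "data": {"motion": [[[0,0,0,0,0,0,0.0],[0,0,0,0,0,0,0.0],[0,0,0,0,0,0,0.0],[0,0,0,0,0,0,0.0],[0,0,0,0,0,0,0.0]]]}}

```text
t: 5.2
tcp_pos: [0.493, 0.0401, 0.1225]
tool_rot: [[-0.028, 1.0, -0.0], [1.0, 0.028, 0.0], [0.0, -0.0, -1.0]]
contact_force: [-0.5, -0.6, -0.2]
opening: 0.0282
```

{"op": "play_rows", "data": {"motion": [[[0,0,0,0,0,0,0.0],[0,0,0,0,0,0,0.0],[0,0,0,0,0,0,0.0],[0,0,0,0,0,0,0.0],[0,0,0,0,0,0,0.0]]]}}

```text
t: 5.62
tcp_pos: [0.493, 0.0401, 0.1225]
tool_rot: [[-0.028, 1.0, -0.0], [1.0, 0.028, 0.0], [0.0, -0.0, -1.0]]
contact_force: [0.3, -1.2, 0.0]
opening: 0.0143
```

```bash
python3 - <<'E'
from h import *
o=st()
E
```

```text
t 5.62 p [0.493  0.0401 0.1225] R [[-0.028, 1.0, -0.0], [1.0, 0.028, 0.0], [0.0, -0.0, -1.0]] F [ 0.29 -1.16  0.01] T [-0.002 -0.064 -0.028] op 0.0143
```

{"op": "play_rows", "data": {"motion": [[[0,0,0,0,0,0.005,0.0],[0,0,0,0,0,0.01,0.0],[0,0,0,0,0,0.015,0.0],[0,0,0,0,0,0.015,0.0],[0,0,0,0,0,0.015,0.0]]]}}

```text
t: 6.03
tcp_pos: [0.4929, 0.0401, 0.1833]
tool_rot: [[-0.028, 1.0, -0.0], [1.0, 0.028, 0.0], [0.0, -0.0, -1.0]]
contact_force: [0.6, -0.5, 0.7]
opening: 0.0138
```

{"op": "play_rows", "data": {"motion": [[[0,0,-0.02,0.0025,-0.02,0,0.0],[0,0,-0.02,0.0025,-0.038,0,0.0],[0,0,-0.02,0.0025,-0.038,0,0.0],[0,0,-0.02,0.0025,-0.038,0,0.0],[0,0,-0.02,0.0025,-0.038,0,0.0]]]}}

```text
t: 6.45
tcp_pos: [0.5055, -0.1334, 0.183]
tool_rot: [[0.072, 0.997, 0.001], [0.997, -0.072, -0.0], [-0.0, 0.001, -1.0]]
contact_force: [0.6, -0.4, -1.3]
opening: 0.0142
```

{"op": "play_rows", "data": {"motion": [[[0,0,0,0,0,-0.01,0.0],[0,0,0,0,0,-0.015,0.0],[0,0,0,0,0,-0.015,0.0],[0,0,0,0,0,-0.01,0.0],[0,0,0,0,0,0,0.0]]]}}

```text
t: 6.87
tcp_pos: [0.5041, -0.1312, 0.1307]
tool_rot: [[0.072, 0.997, -0.004], [0.997, -0.072, 0.002], [0.002, -0.004, -1.0]]
contact_force: [0.1, -0.8, -0.6]
opening: 0.014
```

```bash
python3 - <<'E'
from h import *
o=st()
for c in ['scene','top','wrist']:
    im=robot.read_camera(c); cv2.imwrite(f'pics/{c}4.png',im)
    if c=='scene': a=im[150:270,230:380]
    if c=='top': a=im[230:330,320:445]
    if c!='wrist': cv2.imwrite(f'pics/{c}4z.png',cv2.resize(a,None,fx=5,fy=5,interpolation=cv2.INTER_CUBIC))
o=st()
R=o['tool_rot']; hy=R[:,0]; tip=o['tcp_pos']-.0426*hy+[0,0,-.0652]; print('tip',tip,'scene',proj(params('scene'),tip),'top',proj(params('top'),tip))
E
```

```text
t 6.87 p [ 0.5041 -0.1312  0.1307] R [[0.072, 0.997, -0.004], [0.997, -0.072, 0.002], [0.002, -0.004, -1.0]] F [ 0.11 -0.76 -0.56] T [-0.042 -0.112  0.029] op 0.014
t 7.02 p [ 0.5059 -0.1318  0.1329] R [[0.071, 0.997, 0.001], [0.997, -0.071, -0.0], [-0.0, 0.001, -1.0]] F [-0.46  0.06 -0.35] T [-0.031 -0.119  0.022] op 0.0136
tip [ 0.5029 -0.1743  0.0678] scene [[304.9139 214.2807]] top [[374.3868 282.0061]]
```

View pics/scene4z.png

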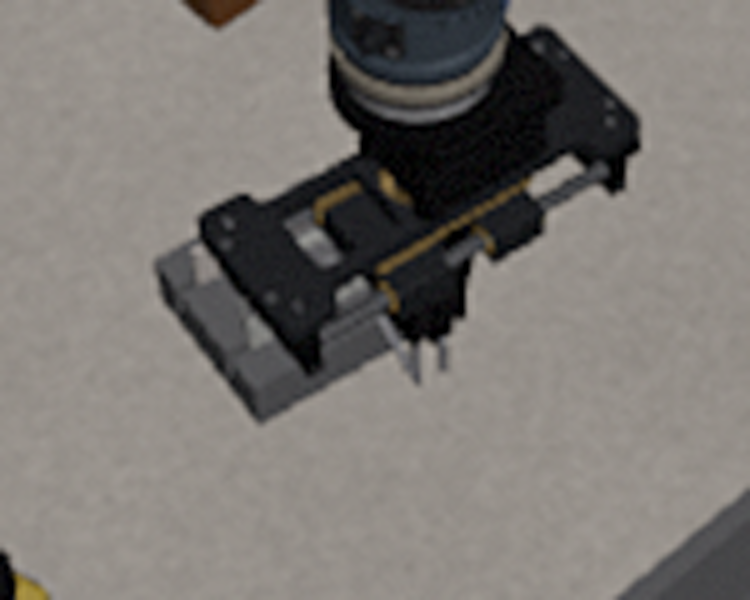

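View pics/top4z.png

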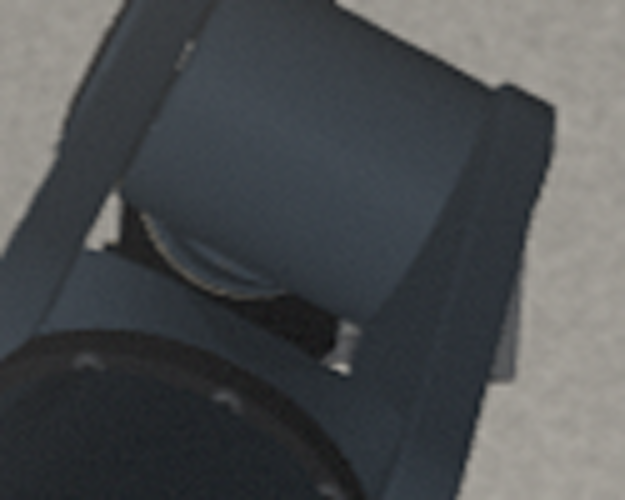

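View pics/wrist4.png

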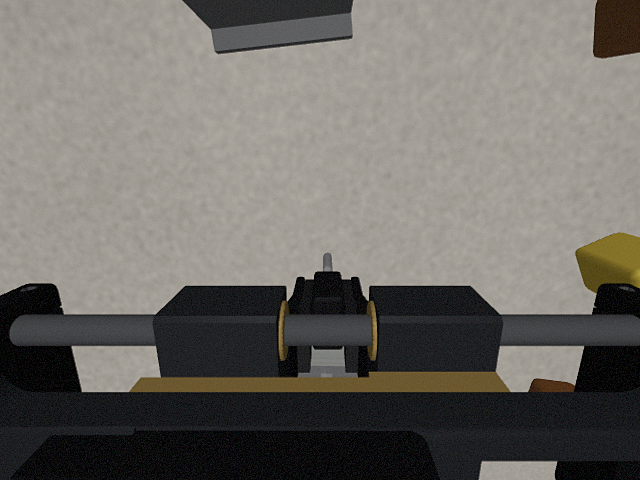

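{"op": "play_rows", "data": {"motion": [[[0,0,0,-0.0007,-0.01,0,0.0],[0,0,0,-0.0007,-0.01,0,0.0],[0,0,0,-0.0006,-0.008,0,0.0],[0,0,0,-0.0004,-0.005,0,0.0],[0,0,0,0,0,0,0.0]]]}}

```text
t: 7.43
tcp_pos: [0.5035, -0.1668, 0.1329]
tool_rot: [[0.074, 0.997, 0.001], [0.997, -0.074, -0.001], [-0.001, 0.001, -1.0]]
contact_force: [0.6, -0.6, -0.4]
opening: 0.0134
```

```bash
cat > s.py <<'E'
from h import *
import sys
o=st()
R=o['tool_rot']; hy=R[:,0]; tip=o['tcp_pos']-.0426*hy+.0652*R[:,2]
h=np.array([.4993,-.2204,.075]); yd=np.array([.0735,.9973,0]); xd=np.array([.9973,-.0735,0])
d=tip-h; print('tip',tip,'rel hole: x %.4f y %.4f z %.4f  axis z %.4f'%(d@xd,d@yd,d[2],d[2]+ (d@yd)*np.tan(np.pi/6)))
F=np.array(o['contact_force']); print('F tag frame x %.2f y %.2f z %.2f'%(F@xd,F@yd,F[2]))
E
python3 s.py; python3 - <<'E'
from h import *
im=robot.read_camera('scene'); cv2.imwrite('pics/s5z.png',cv2.resize(im[150:270,230:380],None,fx=5,fy=5,interpolation=cv2.INTER_CUBIC))
E
python3 s.py
```

```text
t 7.43 p [ 0.5035 -0.1668  0.1329] R [[0.074, 0.997, 0.001], [0.997, -0.074, -0.001], [-0.001, 0.001, -1.0]] F [ 0.55 -0.57 -0.41] T [ 0.021 -0.106 -0.   ] op 0.0134
tip [ 0.5004 -0.2094  0.0678] rel hole: x 0.0003 y 0.0111 z -0.0072  axis z -0.0008
F tag frame x 0.59 y -0.53 z -0.41
t 7.48 p [ 0.5032 -0.166   0.1328] R [[0.074, 0.997, 0.001], [0.997, -0.074, -0.0], [-0.0, 0.001, -1.0]] F [ 1.04  0.47 -0.99] T [-0.024 -0.119  0.043] op 0.0137
tip [ 0.5001 -0.2085  0.0676] rel hole: x -0.0001 y 0.0119 z -0.0074  axis z -0.0005
F tag frame x 1.00 y 0.54 z -0.99
```

View pics/s5z.png

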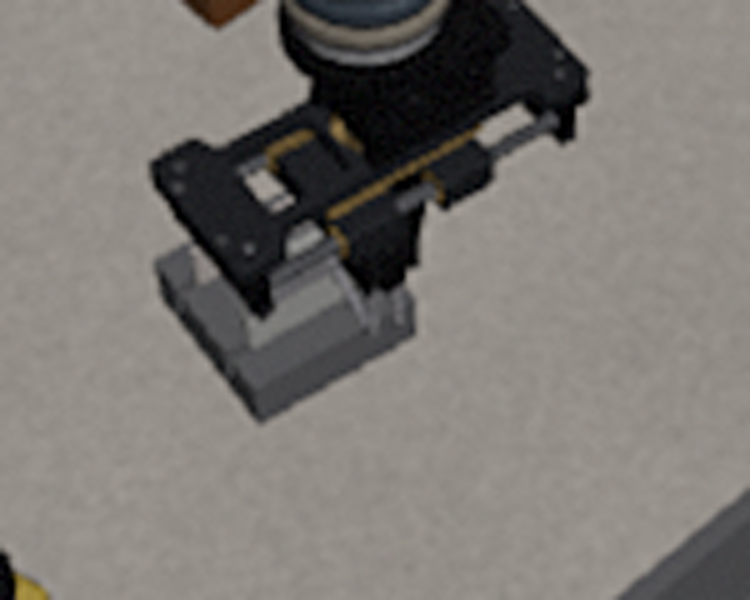

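{"op": "play_rows", "data": {"motion": [[[0,0,0,-0.0002,-0.002,0.0012,0.0],[0,0,0,-0.0002,-0.002,0.0012,0.0],[0,0,0,-0.0001,-0.002,0.0012,0.0],[0,0,0,0,0,0,0.0],[0,0,0,0,0,0,0.0]]]}}

```text
t: 7.9
tcp_pos: [0.5027, -0.1709, 0.1363]
tool_rot: [[0.072, 0.997, 0.0], [0.997, -0.072, -0.0], [-0.0, 0.0, -1.0]]
contact_force: [0.3, 0.1, -0.9]
opening: 0.0138
```

```bash
python3 s.py
```

```text
t 7.9 p [ 0.5027 -0.1709  0.1363] R [[0.072, 0.997, 0.0], [0.997, -0.072, -0.0], [-0.0, 0.0, -1.0]] F [ 0.32  0.14 -0.91] T [-0.008 -0.105 -0.029] op 0.0138
tip [ 0.4997 -0.2134  0.0711] rel hole: x -0.0001 y 0.0070 z -0.0039  axis z 0.0001
F tag frame x 0.31 y 0.16 z -0.91
```

{"op": "play_rows", "data": {"motion": [[[0,0,0,-0.0001,-0.001,0.0006,0.0],[0,0,0,-0.0001,-0.001,0.0006,0.0],[0,0,0,-0.0001,-0.001,0.0006,0.0],[0,0,0,0,0,0,0.0],[0,0,0,0,0,0,0.0]]]}}

```text
t: 8.32
tcp_pos: [0.5023, -0.174, 0.138]
tool_rot: [[0.072, 0.997, 0.0], [0.997, -0.072, -0.0], [-0.0, 0.0, -1.0]]
contact_force: [0.2, 0.5, -0.0]
opening: 0.0138
```

```bash
python3 s.py
```

```text
t 8.32 p [ 0.5023 -0.174   0.138 ] R [[0.072, 0.997, 0.0], [0.997, -0.072, -0.0], [-0.0, 0.0, -1.0]] F [ 0.15  0.52 -0.02] T [ 0.022 -0.039 -0.025] op 0.0138
tip [ 0.4993 -0.2165  0.0728] rel hole: x -0.0003 y 0.0039 z -0.0022  axis z 0.0000
F tag frame x 0.11 y 0.53 z -0.02
```

{"op": "play_rows", "data": {"motion": [[[0,0,0,-0.0001,-0.001,0.0006,0.0],[0,0,0,0,-0.001,0.0006,0.0],[0,0,0,0,-0.001,0.0006,0.0],[0,0,0,0,0,0,0.0],[0,0,0,0,0,0,0.0]]]}}

```text
t: 8.73
tcp_pos: [0.5023, -0.177, 0.1398]
tool_rot: [[0.072, 0.997, 0.0], [0.997, -0.072, -0.0], [-0.0, 0.0, -1.0]]
contact_force: [0.9, -0.7, -1.0]
opening: 0.014
```

```bash
python3 s.py
```

```text
t 8.73 p [ 0.5023 -0.177   0.1398] R [[0.072, 0.997, 0.0], [0.997, -0.072, -0.0], [-0.0, 0.0, -1.0]] F [ 0.92 -0.74 -0.96] T [-0.009 -0.083  0.013] op 0.014
tip [ 0.4992 -0.2195  0.0746] rel hole: x -0.0001 y 0.0009 z -0.0004  axis z 0.0001
F tag frame x 0.97 y -0.67 z -0.96
```

{"op": "play_rows", "data": {"motion": [[[0,0,0,-0.0001,-0.001,0.0006,0.0],[0,0,0,0,-0.001,0.0006,0.0],[0,0,0,0,-0.001,0.0006,0.0],[0,0,0,0,0,0,0.0],[0,0,0,0,0,0,0.0]]]}}

```text
t: 9.15
tcp_pos: [0.5022, -0.1801, 0.1416]
tool_rot: [[0.072, 0.997, 0.0], [0.997, -0.072, -0.0], [-0.0, 0.0, -1.0]]
contact_force: [-0.2, 0.9, -1.1]
opening: 0.014
```

```bash
python3 s.py
```

```text
t 9.15 p [ 0.5022 -0.1801  0.1416] R [[0.072, 0.997, 0.0], [0.997, -0.072, -0.0], [-0.0, 0.0, -1.0]] F [-0.19  0.93 -1.15] T [-0.003 -0.098  0.087] op 0.014
tip [ 0.4991 -0.2225  0.0764] rel hole: x -0.0000 y -0.0022 z 0.0014  axis z 0.0002
F tag frame x -0.25 y 0.92 z -1.15
```

{"op": "play_rows", "data": {"motion": [[[0,0,0,-0.0001,-0.001,0.0006,0.0],[0,0,0,0,-0.001,0.0006,0.0],[0,0,0,-0.0001,-0.001,0.0006,0.0],[0,0,0,0,0,0,0.0],[0,0,0,0,0,0,0.0]]]}}

```text
t: 9.57
tcp_pos: [0.502, -0.183, 0.1434]
tool_rot: [[0.072, 0.997, 0.0], [0.997, -0.072, -0.0], [-0.0, 0.0, -1.0]]
contact_force: [0.6, -0.4, -0.8]
opening: 0.0136
```

```bash
python3 s.py
```

```text
t 9.57 p [ 0.502  -0.183   0.1434] R [[0.072, 0.997, 0.0], [0.997, -0.072, -0.0], [-0.0, 0.0, -1.0]] F [ 0.59 -0.4  -0.75] T [-0.036 -0.098  0.003] op 0.0136
tip [ 0.4989 -0.2255  0.0782] rel hole: x 0.0000 y -0.0052 z 0.0032  axis z 0.0002
F tag frame x 0.62 y -0.35 z -0.75
```

{"op": "play_rows", "data": {"motion": [[[0,0,0,-0.0001,-0.001,0.0006,0.0],[0,0,0,0,-0.001,0.0006,0.0],[0,0,0,0,-0.001,0.0006,0.0],[0,0,0,0,0,0,0.0],[0,0,0,0,0,0,0.0]]]}}

```text
t: 9.98
tcp_pos: [0.5019, -0.186, 0.1452]
tool_rot: [[0.072, 0.997, 0.0], [0.997, -0.072, -0.0], [-0.0, 0.0, -1.0]]
contact_force: [-0.2, -0.1, -0.3]
opening: 0.0136
```

```bash
python3 s.py;python3 - <<'E'
from h import *
im=robot.read_camera('scene'); cv2.imwrite('pics/s6z.png',cv2.resize(im[150:270,230:380],None,fx=5,fy=5,interpolation=cv2.INTER_CUBIC))
im=robot.read_camera('wrist'); cv2.imwrite('pics/w6.png',im)
E
```

```text
t 9.98 p [ 0.5019 -0.186   0.1452] R [[0.072, 0.997, 0.0], [0.997, -0.072, -0.0], [-0.0, 0.0, -1.0]] F [-0.15 -0.13 -0.3 ] T [-0.034 -0.089  0.008] op 0.0136
tip [ 0.4988 -0.2285  0.08  ] rel hole: x 0.0001 y -0.0081 z 0.0050  axis z 0.0003
F tag frame x -0.14 y -0.14 z -0.30
```

View pics/s6z.png

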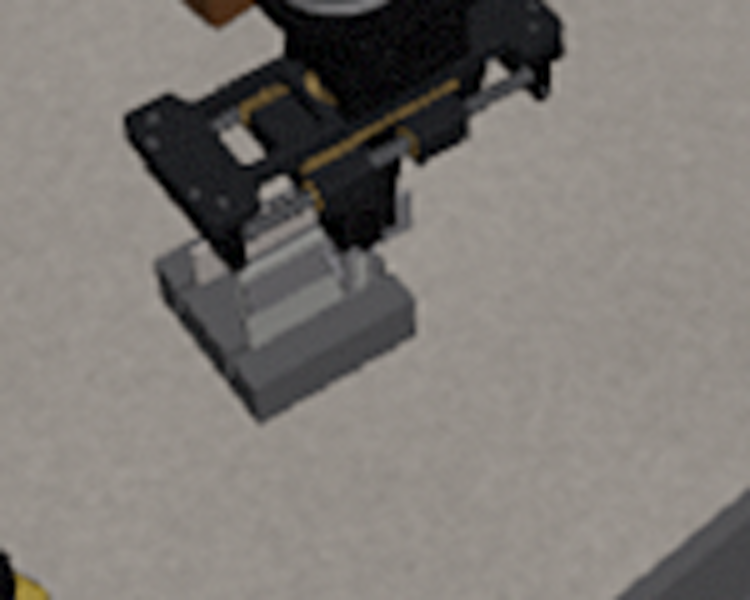

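View pics/w6.png

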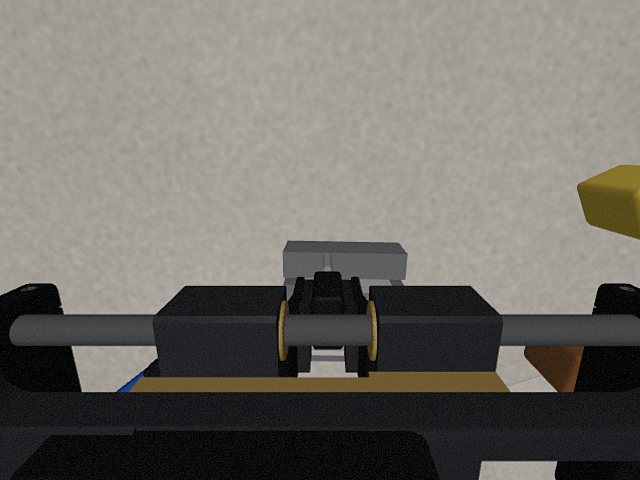

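{"op": "play_rows", "data": {"motion": [[[0,0,0,-0.0001,-0.0015,0.0008,0.0],[0,0,0,-0.0001,-0.0015,0.0008,0.0],[0,0,0,-0.0001,-0.0015,0.0008,0.0],[0,0,0,-0.0001,-0.0015,0.0008,0.0],[0,0,0,0,0,0,0.0]]]}}

```text
t: 10.5
tcp_pos: [0.5016, -0.1924, 0.1486]
tool_rot: [[0.072, 0.997, 0.001], [0.997, -0.072, -0.0], [-0.0, 0.001, -1.0]]
contact_force: [-0.1, 0.3, -0.7]
opening: 0.0135
```

```bash
python3 s.py
```

```text
t 10.5 p [ 0.5016 -0.1924  0.1486] R [[0.072, 0.997, 0.001], [0.997, -0.072, -0.0], [-0.0, 0.001, -1.0]] F [-0.07  0.33 -0.71] T [ 0.011 -0.085  0.015] op 0.0135
tip [ 0.4986 -0.235   0.0834] rel hole: x 0.0004 y -0.0146 z 0.0084  axis z 0.0000
F tag frame x -0.09 y 0.33 z -0.71
```

{"op": "play_rows", "data": {"motion": [[[0,0,0,-0.0001,-0.0015,0.0008,0.0],[0,0,0,-0.0001,-0.0015,0.0008,0.0],[0,0,0,-0.0001,-0.0015,0.0008,0.0],[0,0,0,-0.0001,-0.0015,0.0008,0.0],[0,0,0,0,0,0,0.0]]]}}

```text
t: 10.92
tcp_pos: [0.5012, -0.1984, 0.1518]
tool_rot: [[0.072, 0.997, 0.0], [0.997, -0.072, -0.0], [-0.0, 0.001, -1.0]]
contact_force: [-0.3, 0.3, 0.1]
opening: 0.014
```

```bash
python3 s.py
```

```text
t 10.92 p [ 0.5012 -0.1984  0.1518] R [[0.072, 0.997, 0.0], [0.997, -0.072, -0.0], [-0.0, 0.001, -1.0]] F [-0.31  0.31  0.1 ] T [ 0.029 -0.119  0.009] op 0.014
tip [ 0.4982 -0.2409  0.0866] rel hole: x 0.0004 y -0.0205 z 0.0116  axis z -0.0003
F tag frame x -0.34 y 0.29 z 0.10
```

{"op": "play_rows", "data": {"motion": [[[0,0,0,-0.0001,-0.0012,0.0006,0.0],[0,0,0,-0.0001,-0.0012,0.0006,0.0],[0,0,0,0,0,0.002,0.0],[0,0,0,0,0,0.002,0.0],[0,0,0,0,0,0.002,0.0]]]}}

```text
t: 11.33
tcp_pos: [0.5008, -0.2003, 0.1589]
tool_rot: [[0.072, 0.997, -0.0], [0.997, -0.072, 0.0], [0.0, -0.0, -1.0]]
contact_force: [0.2, 1.0, -2.5]
opening: 0.0139
```

```bash
python3 s.py
```

```text
t 11.33 p [ 0.5008 -0.2003  0.1589] R [[0.072, 0.997, -0.0], [0.997, -0.072, 0.0], [0.0, -0.0, -1.0]] F [ 0.22  0.95 -2.47] T [ 0.019 -0.066  0.064] op 0.0139
tip [ 0.4977 -0.2427  0.0937] rel hole: x 0.0001 y -0.0224 z 0.0187  axis z 0.0057
F tag frame x 0.15 y 0.97 z -2.47
```

{"op": "play_rows", "data": {"motion": [[[0,0,0,0,0,0.003,0.0],[0,0,0,0,0,0.003,0.0],[0,0,0,0,0,0.003,0.0],[0,0,0,0,0,0.003,0.0],[0,0,0,0,0,0,0.0]]]}}

```text
t: 11.75
tcp_pos: [0.5012, -0.2005, 0.1715]
tool_rot: [[0.072, 0.997, 0.001], [0.997, -0.072, -0.001], [-0.001, 0.001, -1.0]]
contact_force: [-0.2, -0.7, 0.0]
opening: 0.0136
```

```bash
python3 s.py;python3 - <<'E'
from h import *
im=robot.read_camera('scene'); cv2.imwrite('pics/s7z.png',cv2.resize(im[150:270,230:380],None,fx=5,fy=5,interpolation=cv2.INTER_CUBIC))
E
```

```text
t 11.75 p [ 0.5012 -0.2005  0.1715] R [[0.072, 0.997, 0.001], [0.997, -0.072, -0.001], [-0.001, 0.001, -1.0]] F [-0.24 -0.68  0.05] T [-0.029 -0.009  0.001] op 0.0136
tip [ 0.4982 -0.2431  0.1063] rel hole: x 0.0005 y -0.0227 z 0.0313  axis z 0.0182
F tag frame x -0.19 y -0.69 z 0.05
```

View pics/s7z.png

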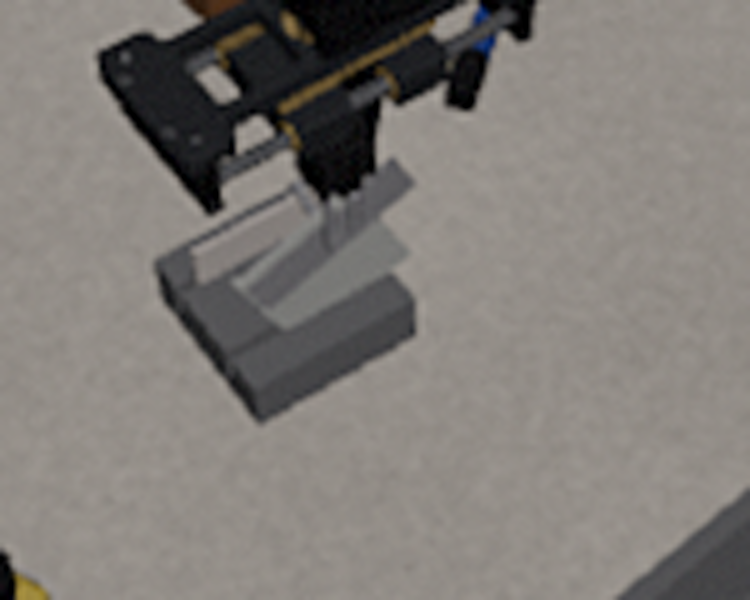

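{"op": "play_rows", "data": {"motion": [[[0,0,0,0,0,0.004,0.0],[0,0,0,0,0,0.005,0.0],[0,0,0,0,0,0.006,0.0],[0,0,0,0,0,0.006,0.0],[0,0,0,0,0,0.006,0.0]]]}}

```text
t: 12.22
tcp_pos: [0.501, -0.2004, 0.1985]
tool_rot: [[0.072, 0.997, 0.0], [0.997, -0.072, -0.0], [-0.0, 0.0, -1.0]]
contact_force: [0.4, -0.0, -1.5]
opening: 0.0137
```

{"op": "play_rows", "data": {"motion": [[[0,0,0,0,0,0.01,0.0],[0,0,0,0,0,0.012,0.0],[0,0,0,0,0,0.014,0.0],[0,0,0,0,0,0.014,0.0],[0,0,0,0,0,0.014,0.0]]]}}

```text
t: 12.63
tcp_pos: [0.5008, -0.2003, 0.2632]
tool_rot: [[0.072, 0.997, 0.0], [0.997, -0.072, -0.0], [-0.0, 0.0, -1.0]]
contact_force: [-1.1, -0.3, -0.9]
opening: 0.0137
```

{"op": "play_rows", "data": {"motion": [[[0,0,0,0,0,0.014,0.0],[0,0,0,0,0,0.014,0.0],[0,0,0,0,0,0.01,0.0],[0,0,0,0,0,0.005,0.0],[0,0,0,0,0,0,0.0]]]}}

```text
t: 13.05
tcp_pos: [0.5014, -0.2006, 0.3063]
tool_rot: [[0.072, 0.997, 0.002], [0.997, -0.072, -0.002], [-0.001, 0.003, -1.0]]
contact_force: [0.1, -0.6, -2.1]
opening: 0.014
```

```bash
python3 s.py;python3 - <<'E'
from h import *
im=robot.read_camera('scene'); cv2.imwrite('pics/s8z.png',cv2.resize(im[100:260,220:420],None,fx=4,fy=4,interpolation=cv2.INTER_CUBIC))
im=robot.read_camera('top'); cv2.imwrite('pics/t8.png',im)
E
```

```text
t 13.05 p [ 0.5014 -0.2006  0.3063] R [[0.072, 0.997, 0.002], [0.997, -0.072, -0.002], [-0.001, 0.003, -1.0]] F [ 0.07 -0.61 -2.05] T [-0.067 -0.079 -0.018] op 0.014
tip [ 0.4985 -0.2432  0.2412] rel hole: x 0.0009 y -0.0228 z 0.1662  axis z 0.1530
F tag frame x 0.12 y -0.61 z -2.05
```

View pics/s8z.png

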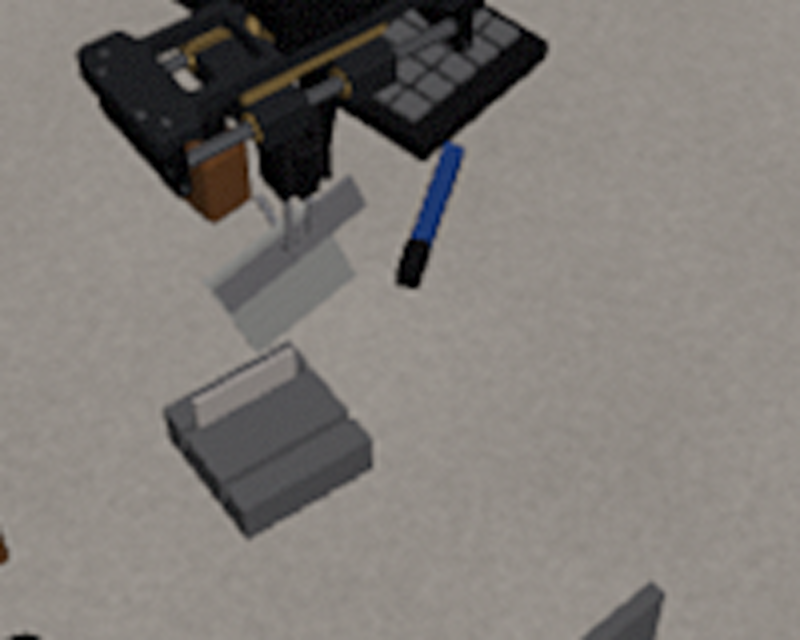

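```bash
python3 - <<'E'
from h import *
T=params('top');S=params('scene')
a=[30+498/2.7,100+80/2.7]; b=[30+410/2.7,100+543/2.7]
A=back(T,a,.19);B=back(T,b,.19);print(A,B,np.linalg.norm(A-B),np.degrees(np.arctan2(A[1]-B[1],A[0]-B[0])))
print('scene proj',proj(S,A),proj(S,B))
a=cv2.imread('pics/scene0.png')[270:420,290:470]
cv2.imwrite('pics/scc.png',cv2.resize(a,None,fx=4,fy=4,interpolation=cv2.INTER_CUBIC))
E
```

```text
[0.7828 0.1614 0.19  ] [0.4466 0.1989 0.19  ] 0.3382690157943418 -6.356640938821945
scene proj [[299.0601 377.712 ]] [[442.5167 281.9895]]
```

View pics/scc.png

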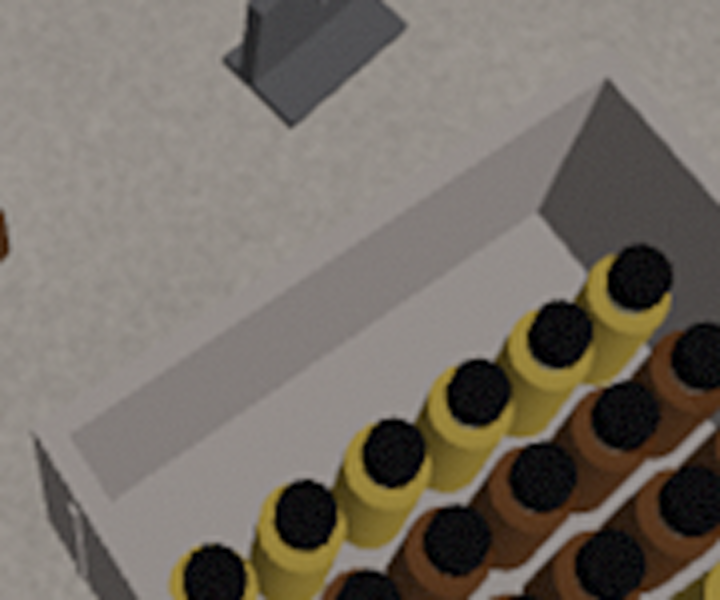

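{"op": "play_rows", "data": {"motion": [[[0,0,-0.004,0.002,0.008,0,0.0],[0,0,-0.004,0.003,0.014,0,0.0],[0,0,-0.004,0.004,0.02,0,0.0],[0,0,-0.004,0.004,0.024,0,0.0],[0,0,-0.004,0.005,0.026,0,0.0]]]}}

```text
t: 13.57
tcp_pos: [0.5184, -0.1072, 0.3036]
tool_rot: [[0.094, 0.996, -0.002], [0.996, -0.094, 0.001], [0.001, -0.002, -1.0]]
contact_force: [0.6, -0.9, -2.1]
opening: 0.0139
```

{"op": "play_rows", "data": {"motion": [[[0,0,-0.004,0.005,0.026,0,0.0],[0,0,-0.004,0.005,0.026,0,0.0],[0,0,-0.004,0.005,0.026,0,0.0],[0,0,-0.003,0.005,0.026,0,0.0],[0,0,-0.003,0.005,0.024,0,0.0]]]}}

```text
t: 13.98
tcp_pos: [0.5432, 0.0219, 0.3037]
tool_rot: [[0.11, 0.994, -0.002], [0.994, -0.11, 0.001], [0.001, -0.002, -1.0]]
contact_force: [0.4, 0.0, -2.1]
opening: 0.0136
```

{"op": "play_rows", "data": {"motion": [[[0,0,0,0.004,0.02,0,0.0],[0,0,0,0.003,0.015,0,0.0],[0,0,0,0.002,0.01,0,0.0],[0,0,0,0.001,0.005,0,0.0],[0,0,0,0,0,0,0.0]]]}}

```text
t: 14.4
tcp_pos: [0.5536, 0.0707, 0.3041]
tool_rot: [[0.108, 0.994, -0.001], [0.994, -0.108, 0.0], [0.0, -0.001, -1.0]]
contact_force: [-0.1, 0.9, -1.5]
opening: 0.0139
```

```bash
python3 - <<'E'
from h import *
o=st()
P=params('wrist')
im=robot.read_camera('wrist'); P=params('wrist'); im=robot.read_camera('wrist'); cv2.imwrite('pics/w9.png',im); np.save('w9P.npy',np.hstack([P[0],P[1][:,None],P[2]]))
st()
im=robot.read_camera('scene'); cv2.imwrite('pics/s9.png',im)
A=back(P,(0,0),.19);print(A)
o=np.array([.4466,.1989,.19]);d=np.array([.9939,-.1107,0]);n=np.array([.1107,.9939,0])
print(proj(P,[o,o+.34*d,o+.012*n+.012*d,o+.012*n+.328*d]))
E
```

```text
t 14.4 p [0.5536 0.0707 0.3041] R [[0.108, 0.994, -0.001], [0.994, -0.108, 0.0], [0.0, -0.001, -1.0]] F [-0.06  0.86 -1.48] T [-0.016 -0.057 -0.009] op 0.0139
t 14.5 p [0.5536 0.0692 0.3044] R [[0.11, 0.994, -0.001], [0.994, -0.11, -0.001], [-0.001, -0.001, -1.0]] F [-0.42 -0.09 -1.04] T [-0.036 -0.067  0.005] op 0.0141
[0.3541 0.2609 0.19  ]
[[158.0867  84.0124]
 [636.3649  84.7344]
 [172.884   65.3704]
 [623.5589  66.0542]]
```

View pics/w9.png

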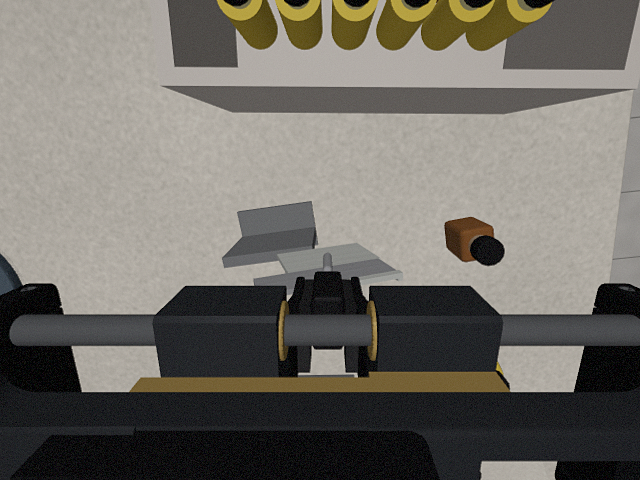

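View pics/s9.png

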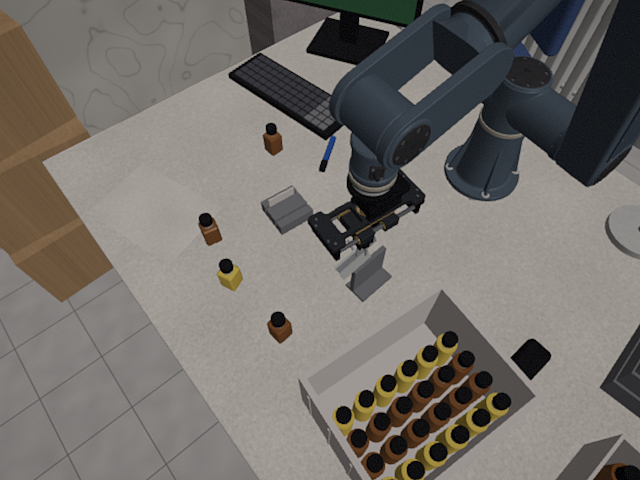

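```bash
python3 - <<'E'
from h import *
im=cv2.imread('pics/w9.png'); 
A=np.load('w9P.npy'); P=(A[:,:3],A[:,3],A[:,4:])
g=cv2.cvtColor(im,cv2.COLOR_BGR2GRAY)
print('col330',g[55:125,330].tolist()); print('col200',g[55:125,200].tolist()); print('col560',g[55:125,560].tolist())
a=im[40:130,150:330]; cv2.imwrite('pics/w9z.png',cv2.resize(a,None,fx=4,fy=4,interpolation=cv2.INTER_CUBIC))
a=im[40:130,460:640]; cv2.imwrite('pics/w9y.png',cv2.resize(a,None,fx=4,fy=4,interpolation=cv2.INTER_CUBIC))
for uv in [(162,86),(633,90)]: print(back(P,uv,.19))
E
```

```text
col330 [175, 172, 173, 175, 171, 174, 172, 171, 173, 174, 174, 175, 175, 174, 172, 173, 172, 171, 173, 170, 176, 173, 172, 173, 171, 175, 172, 170, 175, 175, 176, 167, 80, 93, 93, 93, 93, 93, 92, 93, 91, 93, 93, 93, 92, 93, 89, 96, 88, 92, 93, 96, 89, 91, 94, 92, 91, 98, 159, 174, 169, 167, 170, 169, 169, 168, 171, 172, 172, 166]
col200 [74, 70, 75, 76, 74, 69, 78, 76, 74, 76, 68, 90, 151, 176, 174, 171, 171, 171, 169, 171, 172, 172, 174, 172, 173, 171, 174, 170, 173, 175, 171, 85, 88, 93, 92, 90, 92, 91, 95, 93, 93, 90, 89, 89, 91, 123, 176, 168, 171, 169, 173, 175, 173, 176, 174, 174, 175, 172, 172, 171, 171, 170, 176, 178, 179, 179, 179, 176, 171, 170]
col560 [90, 86, 83, 89, 87, 85, 87, 82, 91, 88, 89, 89, 85, 88, 122, 178, 168, 168, 168, 168, 168, 170, 168, 168, 169, 169, 168, 166, 168, 168, 170, 171, 172, 117, 84, 89, 86, 87, 89, 90, 92, 87, 96, 94, 91, 92, 86, 90, 146, 184, 176, 174, 172, 171, 174, 172, 170, 172, 169, 169, 168, 168, 167, 170, 172, 174, 174, 174, 171, 165]
[0.4491 0.1973 0.19  ]
[0.7826 0.158  0.19  ]
```

View pics/w9z.png

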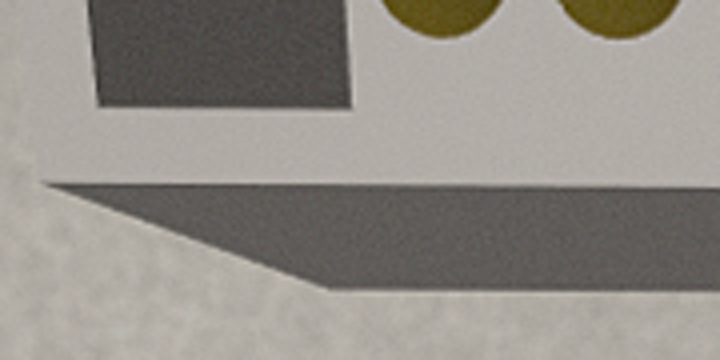

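View pics/w9y.png

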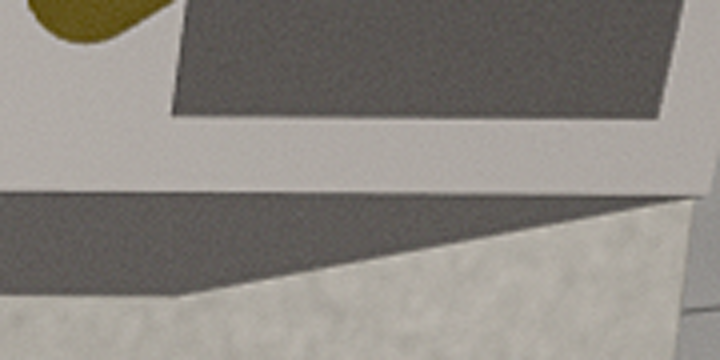

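{"op": "play_rows", "data": {"motion": [[[0,0,-0.002,0.0003,0.008,0,0.0],[0,0,0,0.0003,0.014,0,0.0],[0,0,0,0.0003,0.018,0,0.0],[0,0,0,0.0003,0.02,0,0.0],[0,0,0,0.0002,0.02,0,0.0]]]}}

```text
t: 14.97
tcp_pos: [0.5553, 0.1499, 0.3049]
tool_rot: [[0.114, 0.993, 0.0], [0.993, -0.114, 0.0], [0.0, 0.0, -1.0]]
contact_force: [0.2, 0.2, -1.1]
opening: 0.0136
```

{"op": "play_rows", "data": {"motion": [[[0,0,0,0,0.018,0,0.0],[0,0,0,0,0.014,-0.005,0.0],[0,0,0,0,0.008,-0.01,0.0],[0,0,0,0,0.0027,-0.01,0.0],[0,0,0,0,0,-0.01,0.0]]]}}

```text
t: 15.38
tcp_pos: [0.5547, 0.1924, 0.2682]
tool_rot: [[0.111, 0.994, -0.001], [0.994, -0.111, -0.001], [-0.001, -0.001, -1.0]]
contact_force: [-0.4, 0.3, -2.2]
opening: 0.0132
```

{"op": "play_rows", "data": {"motion": [[[0,0,0,0,0,-0.008,0.0],[0,0,0,0,0,-0.004,0.0],[0,0,0,0,0,0,0.0],[0,0,0,0,0,0,0.0],[0,0,0,0,0,0,0.0]]]}}

```text
t: 15.8
tcp_pos: [0.5557, 0.1919, 0.2582]
tool_rot: [[0.112, 0.994, 0.001], [0.994, -0.112, 0.0], [0.0, 0.001, -1.0]]
contact_force: [0.4, 0.0, -1.2]
opening: 0.014
```

```bash
python3 - <<'E'
from h import *
P=params('wrist')
im=robot.read_camera('wrist'); cv2.imwrite('pics/w10.png',im); np.save('w10P.npy',np.hstack([P[0],P[1][:,None],P[2]]))
o=st()
im=robot.read_camera('scene'); cv2.imwrite('pics/s10z.png',cv2.resize(im[230:390,290:490],None,fx=4,fy=4,interpolation=cv2.INTER_CUBIC))
im=robot.read_camera('top'); cv2.imwrite('pics/t10.png',im)
E
```

```text
t 15.85 p [0.5558 0.192  0.2584] R [[0.112, 0.994, 0.001], [0.994, -0.112, 0.0], [0.0, 0.001, -1.0]] F [-0.51  0.29 -1.69] T [-0.036 -0.095 -0.04 ] op 0.0137
```

View pics/w10.png

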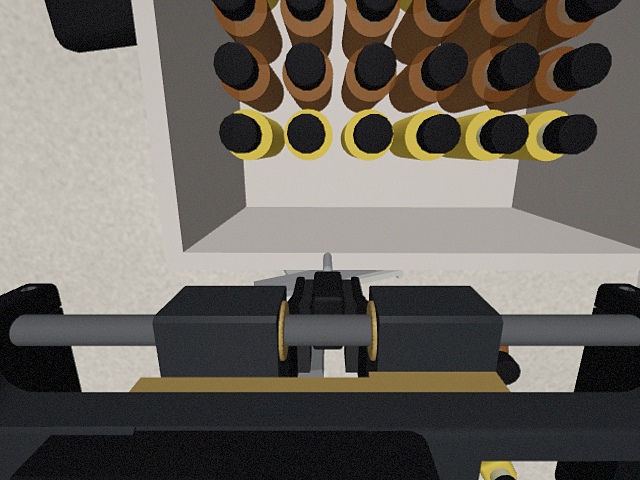

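View pics/s10z.png

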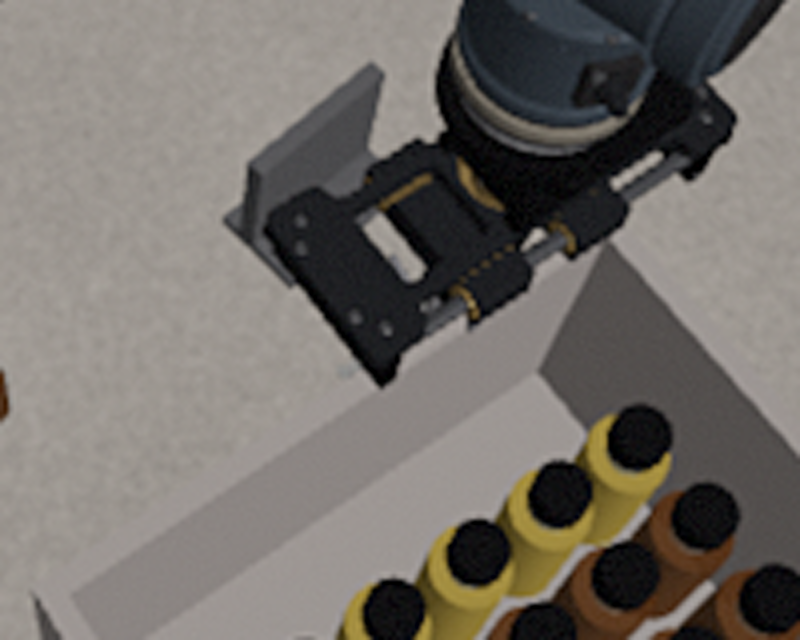

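```bash
python3 - <<'E'
from h import *
im=cv2.imread('pics/w10.png'); g=cv2.cvtColor(im,cv2.COLOR_BGR2GRAY)
A=np.load('w10P.npy'); P=(A[:,:3],A[:,3],A[:,4:])
print(g[244:285,270].tolist());print(g[244:285,440].tolist())
a=im[235:300,250:410]; cv2.imwrite('pics/w10z.png',cv2.resize(a,None,fx=5,fy=5,interpolation=cv2.INTER_CUBIC))
T=np.array([.5558,.192,.2584]);y=np.array([.112,.994,0]);
for n,h,z in [('bend outer bottom',.0265,-.022),('bend outer top',.0265,0.0),('bend inner',.0215,-.022),('gripedge top',.025,.039),('gripedge bot',.025,.005)]:
    X=T+y*(h-.0126)+[0,0,z-.0225]; print(n,X,proj(P,X))
E
```

```text
[169, 167, 167, 170, 168, 167, 168, 163, 169, 202, 197, 196, 200, 196, 196, 197, 195, 196, 199, 196, 199, 196, 196, 196, 197, 199, 194, 196, 198, 195, 195, 194, 200, 201, 115, 124, 125, 129, 129, 130, 128]
[166, 167, 168, 167, 166, 167, 169, 164, 166, 184, 200, 195, 194, 196, 195, 198, 196, 197, 195, 194, 195, 195, 196, 196, 195, 195, 197, 203, 204, 199, 197, 194, 191, 192, 188, 187, 189, 188, 195, 198, 202]
bend outer bottom [0.5574 0.2058 0.2139] [[327.4152 251.3006]]
bend outer top [0.5574 0.2058 0.2359] [[327.4986 263.5309]]
bend inner [0.5568 0.2008 0.2139] [[327.4206 259.2766]]
gripedge top [0.5572 0.2043 0.2749] [[327.7086 297.3823]]
gripedge bot [0.5572 0.2043 0.2409] [[327.522  269.4446]]
```

View pics/w10z.png

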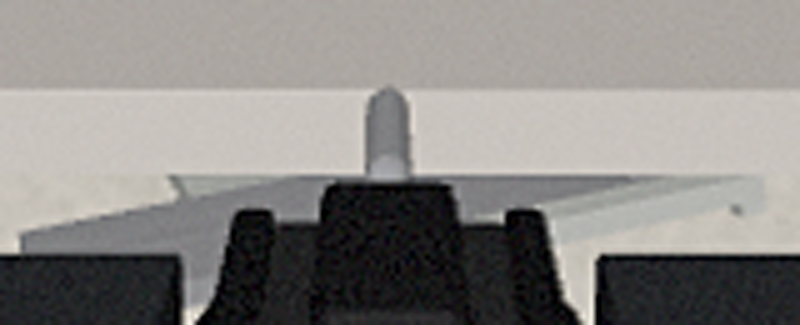

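```bash
python3 - <<'E'
from h import *
A=np.load('w10P.npy'); P=(A[:,:3],A[:,3],A[:,4:])
n=np.array([.1125,.9936,0]);T=np.array([.5558,.192,.2584])
for r in (253,270.4): 
    X=back(P,(327.4,r),.19); print(X,(X-T)@n)
# observed bend-bottom outer at z .2139, grip bottom edge at z .2409
for r,z,h in ((252.3,.2139,.0265),(271.6,.2409,.025)):
    X=back(P,(327.4,r),z); print(X,'origin rel TCP',(X-T)@n-h)
E
```

```text
[0.5564 0.1973 0.19  ] 0.005305796350097073
[0.555  0.1849 0.19  ] -0.007093594041853239
[0.5573 0.2052 0.2139] origin rel TCP -0.013219644822247054
[0.557  0.2031 0.2409] origin rel TCP -0.013789562607301967
```

{"op": "play_rows", "data": {"motion": [[[0,0,0,0,0.0005,-0.006,0.0],[0,0,0,0,0,-0.006,0.0],[0,0,0,0,0,-0.006,0.0],[0,0,0,0,0,-0.006,0.0],[0,0,0,0,0,-0.006,0.0]]]}}

```text
t: 16.37
tcp_pos: [0.555, 0.1929, 0.2268]
tool_rot: [[0.112, 0.994, -0.001], [0.994, -0.112, -0.0], [-0.0, -0.001, -1.0]]
contact_force: [-0.0, -0.2, -1.9]
opening: 0.0139
```

{"op": "play_rows", "data": {"motion": [[[0,0,0,0,0,-0.004,0.0],[0,0,0,0,0,-0.004,0.0],[0,0,0,0,0,-0.002,0.0],[0,0,0,0,0,-0.002,0.0],[0,0,0,0,0,0,0.0]]]}}

```text
t: 16.78
tcp_pos: [0.5551, 0.1928, 0.2154]
tool_rot: [[0.112, 0.994, -0.001], [0.994, -0.112, -0.0], [-0.0, -0.0, -1.0]]
contact_force: [-0.4, -0.2, -1.1]
opening: 0.0137
```

```bash
python3 - <<'E'
from h import *
st()
E
```

```text
t 16.78 p [0.5551 0.1928 0.2154] R [[0.112, 0.994, -0.001], [0.994, -0.112, -0.0], [-0.0, -0.0, -1.0]] F [-0.35 -0.21 -1.14] T [-0.    -0.093  0.023] op 0.0137
```

The bend has cleared the rim and the hook is about 3 mm above home. I'll go down gently until the force changes.

{"op": "play_rows", "data": {"motion": [[[0,0,0,0,0,-0.001,0.0],[0,0,0,0,0,-0.001,0.0],[0,0,0,0,0,-0.0005,0.0],[0,0,0,0,0,0,0.0],[0,0,0,0,0,0,0.0]]]}}

```text
t: 17.2
tcp_pos: [0.5553, 0.1929, 0.2134]
tool_rot: [[0.112, 0.994, 0.0], [0.994, -0.112, 0.0], [0.0, 0.0, -1.0]]
contact_force: [-0.1, 0.1, -2.1]
opening: 0.0136
```

{"op": "play_rows", "data": {"motion": [[[0,0,0,0,0,-0.0005,0.0],[0,0,0,0,0,-0.0005,0.0],[0,0,0,0,0,0,0.0],[0,0,0,0,0,0,0.0],[0,0,0,0,0,0,0.0]]]}}

```text
t: 17.62
tcp_pos: [0.5554, 0.1929, 0.2125]
tool_rot: [[0.112, 0.994, 0.0], [0.994, -0.112, 0.0], [0.0, 0.0, -1.0]]
contact_force: [-1.0, -0.5, -0.2]
opening: 0.0136
```

```bash
python3 - <<'E'
from h import *
st()
im=robot.read_camera('wrist'); cv2.imwrite('pics/w11.png',im)
st()
E
```

```text
t 17.62 p [0.5554 0.1929 0.2125] R [[0.112, 0.994, 0.0], [0.994, -0.112, 0.0], [0.0, 0.0, -1.0]] F [-0.98 -0.52 -0.17] T [-0.035 -0.061 -0.009] op 0.0136
t 17.67 p [0.5554 0.1929 0.2125] R [[0.112, 0.994, 0.0], [0.994, -0.112, 0.0], [0.0, 0.0, -1.0]] F [-0.15 -0.49  0.06] T [ 0.005 -0.052  0.006] op 0.0134
```

View pics/w11.png

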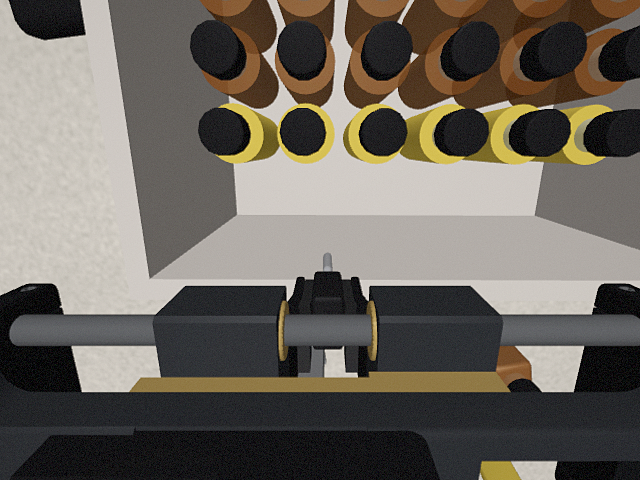

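{"op": "play_rows", "data": {"motion": [[[0,0,0,0,0,-0.0004,0.0],[0,0,0,0,0,-0.0004,0.0],[0,0,0,0,0,0,0.0],[0,0,0,0,0,0,0.0],[0,0,0,0,0,0,0.0]]]}}

```text
t: 18.08
tcp_pos: [0.5554, 0.1929, 0.2123]
tool_rot: [[0.112, 0.994, 0.001], [0.994, -0.112, 0.0], [0.0, 0.001, -1.0]]
contact_force: [-2.1, -0.4, 5.6]
opening: 0.0139
```

```bash
python3 - <<'E'
from h import *
st()
E
```

```text
t 18.08 p [0.5554 0.1929 0.2123] R [[0.112, 0.994, 0.001], [0.994, -0.112, 0.0], [0.0, 0.001, -1.0]] F [-2.1  -0.4   5.59] T [-0.05   0.256  0.02 ] op 0.0139
```

{"op": "play_rows", "data": {"motion": [[[0,0,0,0,0,0.0004,0.0],[0,0,0,0,0,0,0.0],[0,0,0,0,0,0,0.02],[0,0,0,0,0,0,0.03],[0,0,0,0,0,0,0.04]]]}}

```text
t: 18.5
tcp_pos: [0.5552, 0.1928, 0.2113]
tool_rot: [[0.112, 0.994, -0.001], [0.994, -0.112, -0.0], [-0.0, -0.001, -1.0]]
contact_force: [-0.1, 0.1, -0.6]
opening: 0.0259
```

{"op": "play_rows", "data": {"motion": [[[0,0,0,0,0,0,0.05],[0,0,0,0,0,0,0.06],[0,0,0,0,0,0,0.06],[0,0,0,0,0,0,0.06],[0,0,0,0,0,0,0.06]]]}}

```text
t: 18.92
tcp_pos: [0.5553, 0.1929, 0.2118]
tool_rot: [[0.112, 0.994, -0.0], [0.994, -0.112, 0.0], [0.0, -0.0, -1.0]]
contact_force: [-0.6, 0.6, -0.1]
opening: 0.0566
```

```bash
python3 - <<'E'
from h import *
st()
im=robot.read_camera('wrist'); cv2.imwrite('pics/w12.png',im)
E
```

```text
t 18.92 p [0.5553 0.1929 0.2118] R [[0.112, 0.994, -0.0], [0.994, -0.112, 0.0], [0.0, -0.0, -1.0]] F [-0.55  0.63 -0.1 ] T [-0.029 -0.124 -0.022] op 0.0566
```

View pics/w12.png

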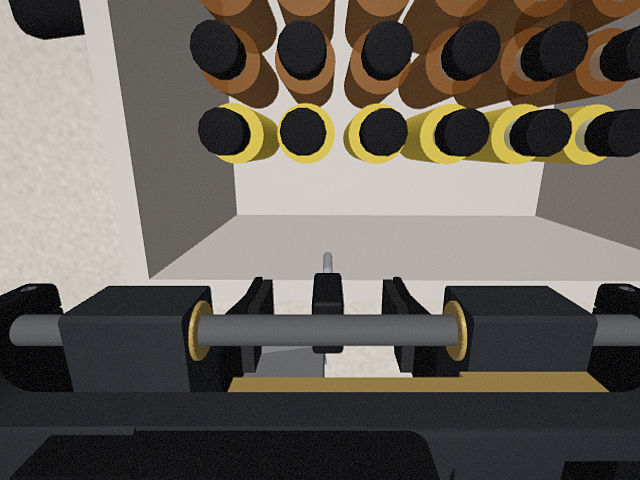

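Released, and the hook stayed on the rim with its bend end at (328, 255) inside the wall. Next I'll retreat straight up, then back to see it.

{"op": "play_rows", "data": {"motion": [[[0,0,0,0,0,0.006,0.06],[0,0,0,0,0,0.015,0.06],[0,0,0,0,0,0.03,0.06],[0,0,0,0,0,0.035,0.06],[0,0,0,0,0,0.035,0.06]]]}}

```text
t: 19.38
tcp_pos: [0.5547, 0.1928, 0.3341]
tool_rot: [[0.112, 0.994, -0.001], [0.994, -0.112, -0.0], [-0.0, -0.001, -1.0]]
contact_force: [1.2, 0.4, -0.0]
opening: 0.0603
```

{"op": "play_rows", "data": {"motion": [[[0,0,0,0,-0.03,0.02,0.06],[0,0,0,0,-0.035,0.01,0.06],[0,0,0,0,-0.035,0,0.06],[0,0,0,0,-0.035,0,0.06],[0,0,0,0,-0.02,0,0.06]]]}}

```text
t: 19.8
tcp_pos: [0.5552, 0.0348, 0.3639]
tool_rot: [[0.114, 0.994, 0.002], [0.994, -0.114, -0.002], [-0.002, 0.002, -1.0]]
contact_force: [0.1, 0.5, 0.7]
opening: 0.06
```

{"op": "play_rows", "data": {"motion": [[[0,0,0,0,0,0,0.06],[0,0,0,0,0,0,0.06],[0,0,0,0,0,0,0.06],[0,0,0,0,0,0,0.06],[0,0,0,0,0,0,0.06]]]}}

```text
t: 20.22
tcp_pos: [0.5551, 0.0391, 0.3629]
tool_rot: [[0.11, 0.994, -0.0], [0.994, -0.11, 0.0], [0.0, -0.0, -1.0]]
contact_force: [1.0, 0.0, 0.5]
opening: 0.0599
```

```bash
python3 - <<'E'
from h import *
st()
im=robot.read_camera('wrist'); cv2.imwrite('pics/w13.png',im)
im=robot.read_camera('scene'); cv2.imwrite('pics/s13.png',im)
im=robot.read_camera('top'); cv2.imwrite('pics/t13.png',im)
E
```

```text
t 20.22 p [0.5551 0.0391 0.3629] R [[0.11, 0.994, -0.0], [0.994, -0.11, 0.0], [0.0, -0.0, -1.0]] F [1.01 0.01 0.53] T [ 0.007 -0.077 -0.003] op 0.0599
```

View pics/w13.png

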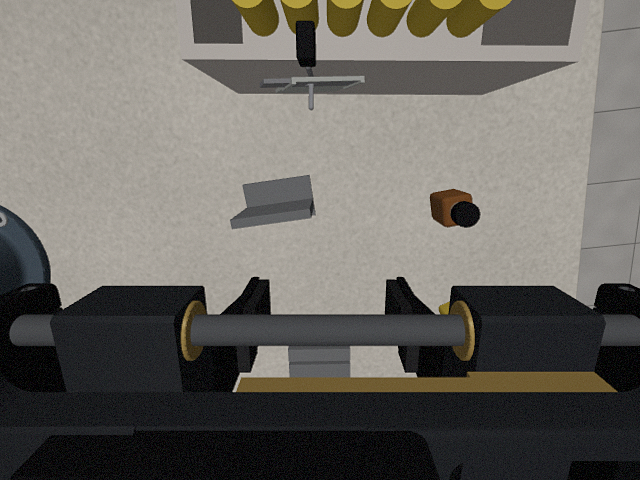

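View pics/s13.png

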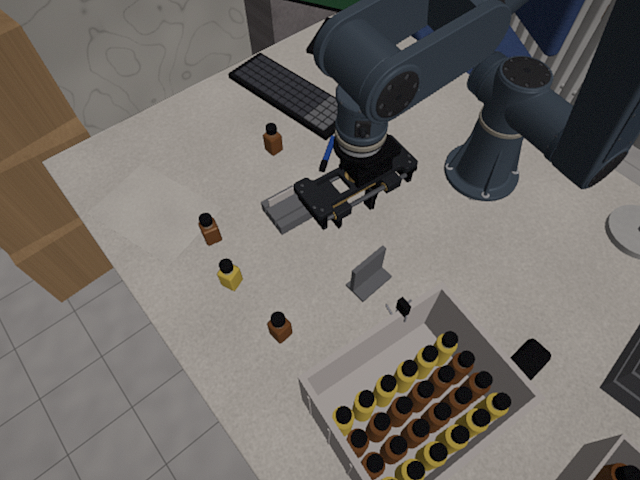

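View pics/t13.png

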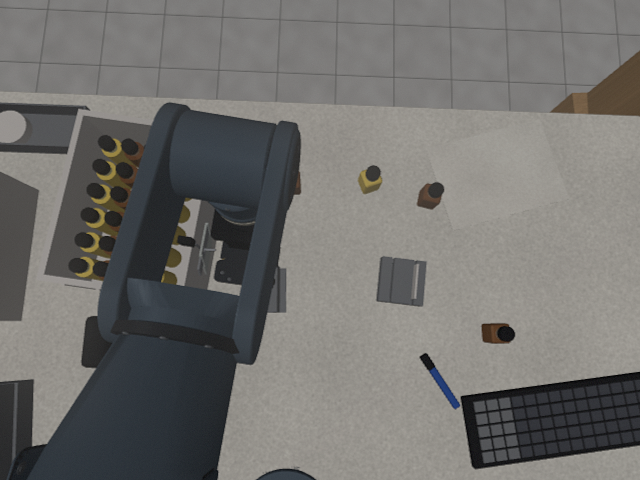

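```bash
python3 - <<'E'
from h import *
im=robot.read_camera('wrist'); P=params('wrist'); st()
cv2.imwrite('pics/w14z.png',cv2.resize(im[0:120,240:390],None,fx=5,fy=5,interpolation=cv2.INTER_CUBIC))
# predicted grip if seated: origin
n=np.array([.1125,.9936,0]);xd=np.array([.9936,-.1125,0])
O=np.array([.5553,.1929,.19])-.0132*n
for nm,x,y,z in [('shank bottom',0,0,-.06),('tip',0,-.03,-.0427),('grip top +y',0,.025,.039),('grip top -y',0,-.001,.039),('grip bot -y',0,-.001,.005)]:
    X=O+xd*x+n*y+[0,0,z]; p=proj(P,X)[0]; print(nm,p,(p-[240,0])*5)
E
```

```text
t 20.42 p [0.5552 0.0386 0.3628] R [[0.111, 0.994, -0.0], [0.994, -0.111, 0.0], [0.0, -0.0, -1.0]] F [-0.   -0.5  -0.06] T [-0.034 -0.054 -0.015] op 0.06
shank bottom [310.7479  79.7908] [353.7395 398.9538]
tip [310.2943 109.196 ] [351.4717 545.9801]
grip top +y [304.0306  16.2031] [320.1532  81.0157]
grip top -y [304.622   55.9976] [323.11   279.9879]
grip bot -y [307.1903  66.3992] [335.9513 331.996 ]
```

View pics/w14z.png

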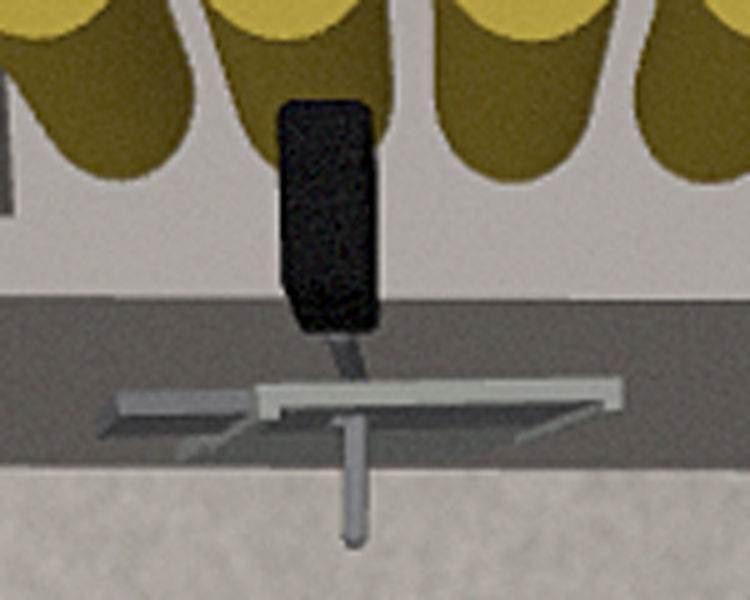

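```bash
python3 - <<'E'
from h import *
im=robot.read_camera('wrist'); a=cv2.imread('pics/w13.png'); print(np.abs(im[:125,230:400].astype(int)-a[:125,230:400]).mean())
print(robot.close_job())
E
```

```text
5.0864
the job is handed in; nothing more can be done
None
```

The S-hook now hangs on the crate wall that faces the block, with the tag hanging from it on the outside. I handed the job in at about 20.5 s.

- **Hole:** I found it in the wrist picture, about 14 mm off the middle of the tag. The hook's tip went through it with readings of at most about 1 N, which is within sensor noise. Lifting the tag out took about 2.5 N.
- **Crate:** I lowered the hook over the rim until it met about 6 N of upward force, 22 mm lower than it would have stopped if the bend's end had hit the rim. I then opened the gripper and backed away.

**Last checks**
- The last pictures show the upper bend over the rim, the shank and tag outside the wall, and the tip through the tag.
- The blank plate, bottles and hook stand look to be where they were.
- The hook looks tilted outward by about 3 degrees, from play in the bend over the wall. The inner end of the bar may therefore sit a millimetre or so above the rim. I left it like that.
- As a last stillness check I compared two wrist pictures about 0.25 s apart. The difference was 5 grey levels on average, and I had no noise figure to judge that by, so stillness is not proven. By eye nothing had shifted between two close-together pictures.
- The top and wrist cameras disagreed by about 2 mm on where the rim is. I used the wrist camera's value because I had measured the hook with the same camera.

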